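# Load a cell tray from a hand loader

## Robot

A 7-joint arm with a two-finger parallel gripper is mounted at the origin on the work surface. World frame = base frame: x ahead of the robot, y to its left, z up, the work surface at z = 0. Lengths are in m, angles in rad, forces in N, time in s.
With the tool pointing down it reaches from about 0.4 to 0.9 m from the base axis. Payload 5.5 kg.
Tool frame: the origin (TCP) lies midway between the tips of the shut fingers; the grasp point (between the pads) lies 19 mm behind it (bot.grip_depth is the distance from the TCP to the grasp point, in m); z points along the fingers, y is the line along which they close (so a half turn about z gives the same grasp; the last joint's range is limited). The gripper opens to 85 mm and grips with 20 to 120 N. Pads are 22 mm wide; open, the fingers measure 114 mm over their backs; the gripper's body (76 mm by 85 mm) begins 54 mm behind the grasp point. The pads swing forward as they close: fully open they stand 13 mm farther back than shut.
Start: joints at [-0.918, 0.501, -0.427, 1.55, 0.221, 1.138, -0.21], TCP at [0.247, 0.601, 0.231] pointing down, gripper open.
Joint ranges: [-2.88, 2.88], [-0.31, 2.03], [-1.54, 1.56], [0.2, 2.42], [-1.41, 4.55], [0.19, 2.02], [-2.57, 2.57]. Speed limits (rad/s): [2.57, 2.57, 3.14, 3.14, 3.14, 3.14, 3.14].

## Interface

Orientations are given as a unit quaternion [w, x, y, z].
In Python, from station import bot, optics, workorder gives the robot as it stands. The module is installed in compiled form; this text tells all that it offers.
- The arm moves only by the shell command python3 -m handwheel 'ROWS' [FORCE]. ROWS is JSON, a list of rows, each an object of numbers: "jaw": the finger opening in cm, from 0 to 8.54; "tx", "ty", "tz": the shift along the world's x, y, z in cm; "spin": the turn about the world's z in degrees. In form: [{"jaw": .., "tx": .., "ty": .., "tz": .., "spin": ..}, ...]. A call has exactly 8 rows; each row is the pose to reach, as a shift and turn from the pose commanded when the call began; what a row does not reach only later rows make up. A row lasts 1/10 s, in which the tool goes at most 50 mm and 8.59 degrees, less where a joint would pass 70% of its speed; a pose out of reach is approached as far as the arm can. A call with a gripper value outside its range is refused whole. The fingers move at their own pace and stop on an object; FORCE is the grip in N (left out, the last holds). Time passes only in rows, so rows that repeat a pose let the fingers close, or fill a call up. It gives the time, the measured TCP pose, the force, the opening and the grip force at its end, in the units of the state.
- bot.read_state(): the state, without advancing time (a new reading comes with each control period).
- optics.read_camera(name): name is "scene" or "top"; returns the picture (384x512x3 uint8, red, green, blue); there is no depth.
- optics.camera_params(name): a dict with "K" (3x3 intrinsics, pixels), "eye" and "rotation" of the camera in the world. Camera axes: x right, y up, looking along -z (the intrinsics and any distortion apply to the point x, -y, -z); pixel columns grow to the right and rows downward; lengths in m; the calibration is good to about 2 mm. A picture is of the moment at which its call begins. camera_params takes no time and is no camera call.
- workorder.hand_in(): hands the job in; it is judged then, once.
The state is a dict: "t": time; "q": joint angles; "dq": joint speeds; "joint_efforts": joint torques, N m; "ee_pos": TCP position; "eef_rot": TCP orientation; "ft_force": force on the tool from outside, world axes, zero at the start; "wrist_torque": the same for the moment, N m; "width": opening from 0.0 (shut) to 1.0 (fully open); "finger_force": force on a finger pad.
Only numpy, scipy, OpenCV 4.12 (cv2) and the standard library are available. Lean on these libraries where they do the work, as an engineer would, in place of code of your own. Each camera call takes 0.05 s, during which the arm holds its last target. There are 200 camera calls.

## Task

Lift the loader with its four cells by the handle bar, carry it without spilling to the high end of the sloping tray and tip it gently over the landing so that the cells roll down and one lies fully down in each of the four grooves; help along any cell that stops on the way. Stand the empty loader back upright on the middle of its black mat, and only then swing the retaining bar fully down over the cells. Leave the blue controller, the screw box and the screwdriver where they are.

Things in the scene. Friction and masses are not known exactly. Their poses are not given: they have to be found in the camera images.
- loader: Loose grey plastic scoop, 0.22 kg, 113 x 93 x 89 mm (x, y, z); origin under its middle. Inner floor 106 mm long, 74 mm wide, 4 mm thick, side walls 28 mm; it climbs 0.24 rad to the open mouth at +x, so when level the cells rest against the closed back (-x). Tipped nose-down about y by over 0.24 rad the cells roll out; by 0.55 to 0.65 rad it is empty.
- loader_bar (a point): Centre of the loader's handle: a flat-sided bridge bar across the scoop above the cells, 14 mm thick along the loader's x, 22 mm high, 80 mm free length along its y, 78 mm above the loader's underside. Axes as the loader's. 25 mm or more of free air below the bar, above the cells.
- loader_lip (a point): Middle of the pouring edge (the floor's upper face at the open mouth), at (56, 0, 31) mm in the loader's frame. Axes as the loader's.
- mat: Fixed black rubber mat, 190 x 160 mm (x, y), 3 mm thick, origin at the centre of its underside; the loader starts on it and its place is its middle.
- tray: Fixed aluminium cell tray on a black base 200 x 130 mm (x, y), origin under its middle. Its top slopes down 0.24 rad towards its +x end: first a smooth landing 62 mm long at the high (-x) end, 104 mm between low side walls that narrow to 84 mm, then four cross grooves, then an end stop 14 mm above the ribs. Side walls stand 12 mm above the sloping surface.
- landing (a point): Middle of the smooth landing surface at the tray's high end, at (-70, 0, 75) mm in the tray's frame; axes as the tray's (level). The landing reaches about 31 mm up-slope and 30 mm down-slope of it.
- groove1 (a point): Where the centre of a cell fully down in groove 1 lies (the highest). Axes as the tray's: x runs down the slope, y along the groove, z up (the frame is level, not tilted). The four grooves are parallel, 31 mm apart along the slope, 24.5 mm wide, 84 mm long and 22.5 mm deep, so a seated cell lies 1.5 mm below the rib tops and another cell can roll over it.
- groove2 (a point): Where the centre of a cell fully down in groove 2 lies (number 2 counted down the slope). Axes as the tray's: x runs down the slope, y along the groove, z up (the frame is level, not tilted). The four grooves are parallel, 31 mm apart along the slope, 24.5 mm wide, 84 mm long and 22.5 mm deep, so a seated cell lies 1.5 mm below the rib tops and another cell can roll over it.
- groove3 (a point): Where the centre of a cell fully down in groove 3 lies (number 3 counted down the slope). Axes as the tray's: x runs down the slope, y along the groove, z up (the frame is level, not tilted). The four grooves are parallel, 31 mm apart along the slope, 24.5 mm wide, 84 mm long and 22.5 mm deep, so a seated cell lies 1.5 mm below the rib tops and another cell can roll over it.
- groove4 (a point): Where the centre of a cell fully down in groove 4 lies (the lowest). Axes as the tray's: x runs down the slope, y along the groove, z up (the frame is level, not tilted). The four grooves are parallel, 31 mm apart along the slope, 24.5 mm wide, 84 mm long and 22.5 mm deep, so a seated cell lies 1.5 mm below the rib tops and another cell can roll over it.
- cell1: One of four alike white-wrapped cylindrical cells, 21 mm in diameter, 70 mm long, about 70 g, origin at its centre, y along its axis (x and z turn as it rolls). It starts lying across the loader; which groove it ends in does not matter.
- cell2: One of four alike white-wrapped cylindrical cells, 21 mm in diameter, 70 mm long, about 70 g, origin at its centre, y along its axis (x and z turn as it rolls). It starts lying across the loader; which groove it ends in does not matter.
- cell3: One of four alike white-wrapped cylindrical cells, 21 mm in diameter, 70 mm long, about 70 g, origin at its centre, y along its axis (x and z turn as it rolls). It starts lying across the loader; which groove it ends in does not matter.
- cell4: One of four alike white-wrapped cylindrical cells, 21 mm in diameter, 70 mm long, about 70 g, origin at its centre, y along its axis (x and z turn as it rolls). It starts lying across the loader; which groove it ends in does not matter.
- bar (a joint): Hinge of the tray's steel retaining bar at the low end of the tray, in rad: 0 = closed, lying up the slope over the grooves along the middle, 3 mm above the rib tops, against its stop; it starts standing open at about 1.55 to 1.85 (1.33 is upright, more leans away from the tray). Stiff with friction: it stays where left; standing open it reaches about 180 mm above the bench; about 1 N at its grip swings it.
- bar_hinge (a point): Hinge axis of the bar (along the tray's y), at (79, 0, 45) mm in the tray's frame. The point's axes are the tray's.
- bar_grip (a point): Middle of the black cross-grip at the free end of the bar: a round rod, 12 mm in diameter, 56 mm long along the tray's y, 130 mm from the hinge. When closed it lies over the landing, its centre 9 mm above that surface.
- controller: Bystander, leave alone: blue finned charge controller, 64 x 40 x 24 mm, origin under its middle.
- screw_box: Bystander, leave alone: open cardboard box of screws, 100 x 130 x 60 mm, origin under its middle.
- screwdriver: Bystander, leave alone: screwdriver lying on the bench, about 200 mm long.
Not all that is in view belongs to the job. What is shaped like the loader but purple is not meant. What is shaped like the cell3 but purple is not meant.

How it is judged:
By the outcome, as a careful person would: the job done as asked, in the order asked, and still so for the second after the job is handed in, with the robot touching nothing.
It also fails if it takes over 72 s, if anything falls off the work surface, if the arm or the gripper's body presses on something with over 40 N, if the wrist force passes 120 N, or if a joint passes its speed limit or range.

## Working session

There is one attempt and no reset: what is moved stays moved. The work goes in short steps, Python scripts to look and compute and a shell command to move; the robot and the scene stay as the last step left them, time stands still between calls to the robot, and variables do not carry over. Pictures are saved under pics/ and viewed, at most 10 in all, crops included, and the job is handed in when it is done.

```bash
mkdir -p pics
cat > h.py <<'E'
from station import bot, optics, workorder
import numpy as np, cv2
def ray(name,u,v):
    p=optics.camera_params(name); K=np.array(p["K"]); 
    d=np.linalg.inv(K)@[u,v,1]; d=np.array(p["rotation"])@[d[0],-d[1],-d[2]]
    return np.array(p["eye"]),d
def at(name,u,v,z):
    e,d=ray(name,u,v); return e+d*(z-e[2])/d[2]
def proj(name,P):
    p=optics.camera_params(name); c=np.array(p["rotation"]).T@(np.array(P)-p["eye"]); q=np.array(p["K"])@[c[0],-c[1],-c[2]]; return q[:2]/q[2]
def tri(a,b):
    (e,d),(f,g)=a,b; s=np.linalg.lstsq(np.c_[d,-g],f-e,rcond=None)[0]; p,q=e+d*s[0],f+g*s[1]; return (p+q)/2,np.linalg.norm(p-q)
def snap(name,f,crop=None,k=1):
    im=optics.read_camera(name); cv2.imwrite(f"pics/raw_{f}.png",im[...,::-1])
    if crop: im=im[crop[1]:crop[3],crop[0]:crop[2]]
    im=cv2.resize(im,None,fx=k,fy=k,interpolation=cv2.INTER_CUBIC); cv2.imwrite(f"pics/{f}.png",im[...,::-1]); return im
E
python3 - <<'E'
from h import *
a=snap("scene","s0",None,1.5);b=snap("top","t0",None,1.5)
for n in("scene","top"):
    p=optics.camera_params(n);print(n,{k:np.round(v,3).tolist() if k!="x" else v for k,v in p.items()})
print(bot.read_state())
E
```

```text
scene {'K': [[413.802, 0.0, 250.338], [0.0, 413.802, 188.584], [0.0, 0.0, 1.0]], 'eye': [0.971, -0.685, 0.698], 'rotation': [0.865, 0.427, 0.113, 0.24]}
top {'K': [[422.502, 0.0, 253.054], [0.0, 422.502, 186.913], [0.0, 0.0, 1.0]], 'eye': [0.374, 0.003, 0.985], 'rotation': [-0.697, -0.073, 0.075, 0.709]}
{'t': 0.1, 'q': array([-0.91781985,  0.50174852, -0.42680771,  1.55133463,  0.22078056,
        1.138319  , -0.21029351]), 'dq': array([ 0.00203709, -0.00235093,  0.00098177, -0.00250678, -0.00115778,
        0.000239  ,  0.00112809]), 'joint_efforts': array([-9.35681019e-03, -5.70814812e+01, -5.83819762e+00, -2.81744850e+01,
        1.03836483e-02,  5.71194832e-03, -1.63125696e-05]), 'ee_pos': array([0.246782  , 0.6006537 , 0.23037109]), 'eef_rot': array([-2.06776441e-04,  1.93634890e-01,  9.81073267e-01, -8.55733533e-04]), 'ft_force': array([ 0.0677064 , -0.04757345,  1.23039487]), 'wrist_torque': array([0.05709422, 0.01067587, 0.03895234]), 'finger_force': 0.0, 'width': 0.999191852799859}
```

View pics/s0.png

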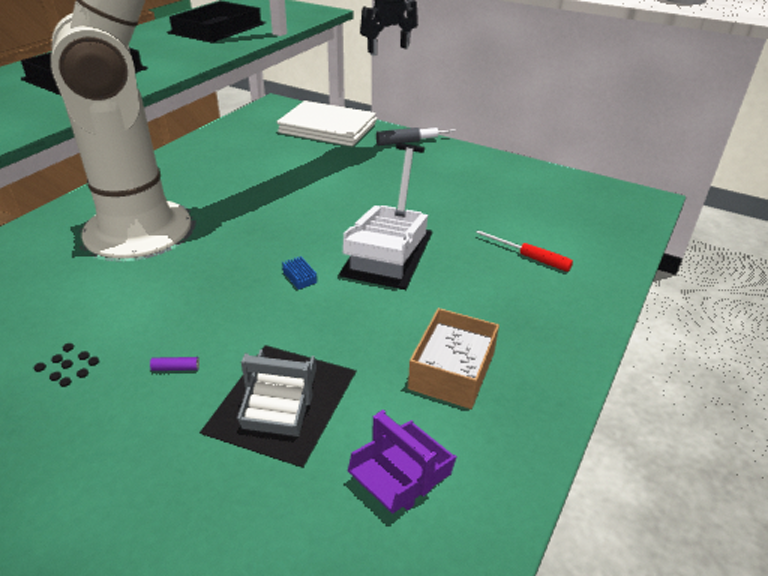

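View pics/t0.png

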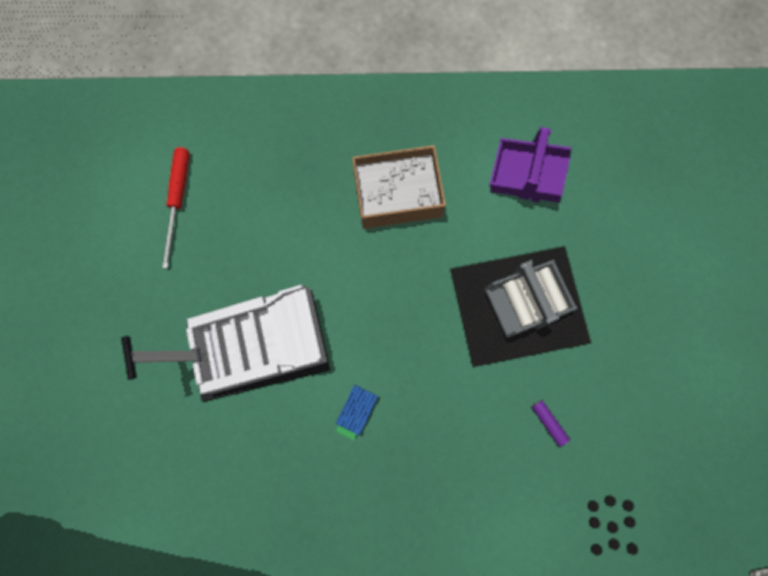

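The pictures show the grey loader with white cells (scene 275,395; top 532,298), the purple loader decoy (top 532,168; scene 402,460), the purple cell decoy (scene 174,365), the tray (scene 385,240; top 258,340) and the open bar (top 128,357), all in the 1.5x pictures. The grey one on the black mat is the loader I want. Next is a close crop of it plus measurements.

```bash
sed -i 's/np.array(p\["rotation"\])/R(p)/g; s/^def ray/from scipy.spatial.transform import Rotation\ndef R(p): q=p["rotation"]; return Rotation.from_quat([q[1],q[2],q[3],q[0]]).as_matrix()\ndef ray/' h.py
python3 - <<'E'
from h import *
s=cv2.imread("pics/raw_s0.png");t=cv2.imread("pics/raw_t0.png")
a=cv2.resize(s[220:320,125:245],(600,500),interpolation=cv2.INTER_CUBIC)
b=cv2.resize(t[155:255,295:400],(525,500),interpolation=cv2.INTER_CUBIC)
c=cv2.resize(t[180:275,70:225],(620,380),interpolation=cv2.INTER_CUBIC)
d=cv2.resize(s[95:195,215:290],(375,500),interpolation=cv2.INTER_CUBIC)
cv2.imwrite("pics/c1.png",np.hstack([a,np.zeros((500,200,3),np.uint8)])[:, :600]); 
m=np.zeros((500,800,3),np.uint8); m[:,:425]=cv2.resize(b,(425,500)); m[:,425:]=d; cv2.imwrite("pics/c2.png",m)
for n,im in(("scene",s),("top",t)):
  hsv=cv2.cvtColor(im,cv2.COLOR_BGR2HSV)
  # black mat
  k=(hsv[...,2]<45).astype(np.uint8)
  for c_ in cv2.findContours(k,cv2.RETR_EXTERNAL,cv2.CHAIN_APPROX_SIMPLE)[0]:
    if cv2.contourArea(c_)>120: r=cv2.minAreaRect(c_);print(n,"black",cv2.contourArea(c_),r, [at(n,*x,.003)[:2].round(4).tolist() for x in cv2.boxPoints(r)])
  k=((hsv[...,2]>165)&(hsv[...,1]<40)).astype(np.uint8)
  for c_ in cv2.findContours(k,cv2.RETR_EXTERNAL,cv2.CHAIN_APPROX_SIMPLE)[0]:
    if cv2.contourArea(c_)>40 and c_[:,0,1].max()>60: r=cv2.minAreaRect(c_);print(n,"white",cv2.contourArea(c_),r)
E
```

```text
scene black 2167.5 ((184.70242309570312, 267.83685302734375), (70.48440551757812, 84.90937805175781), 28.739797592163086) [[0.4815, -0.3261], [0.4043, -0.0966], [0.6022, -0.1159], [0.6411, -0.3255]]
scene black 402.5 ((259.87786865234375, 179.3173370361328), (30.70897674560547, 66.26673889160156), 70.27772521972656) [[0.4206, 0.1047], [0.5197, 0.3036], [0.6121, 0.1851], [0.5152, 0.0114]]
scene black 352.0 ((25.135292053222656, 50.85881805419922), (27.767093658447266, 22.235368728637695), 77.47119140625) [[-1.1507, 0.526], [-1.1255, 0.6337], [-0.7725, 0.4011], [-0.8033, 0.3138]]
scene black 1078.0 ((142.48165893554688, 14.60550308227539), (24.616138458251953, 62.0671501159668), 73.3007583618164) [[-1.1219, 1.166], [-1.1139, 1.7185], [-0.7042, 1.2874], [-0.7566, 0.8605]]
scene black 614.5 ((258.5, 17.0), (34.0, 37.0), 90.0) [[-0.6046, 1.8457], [-0.3953, 1.982], [-0.054, 1.334], [-0.221, 1.2277]]
scene white 664.0 ((181.6528778076172, 269.54449462890625), (34.48143005371094, 22.355655670166016), 9.090275764465332)
scene white 146.5 ((186.87454223632812, 253.46188354492188), (30.65338706
[... 1366 characters left out ...]
335418701172), 78.36637115478516) [[0.6008, -0.1156], [0.6374, -0.3055], [0.4819, -0.3241], [0.4477, -0.1401]]
top white 2597.5 ((168.172607421875, 228.35232543945312), (48.499515533447266, 87.57353973388672), 72.6459732055664)
top white 382.5 ((159.03070068359375, 203.45452880859375), (18.51707649230957, 84.5969009399414), 60.603946685791016)
top white 295.0 ((347.3243713378906, 200.61947631835938), (30.870620727539062, 11.244728088378906), 65.224853515625)
top white 232.0 ((367.18890380859375, 193.12106323242188), (30.061174392700195, 9.180074691772461), 64.65382385253906)
top white 1490.0 ((264.98992919921875, 123.42999267578125), (32.24407196044922, 50.770267486572266), 81.8698959350586)
```

View pics/c1.png

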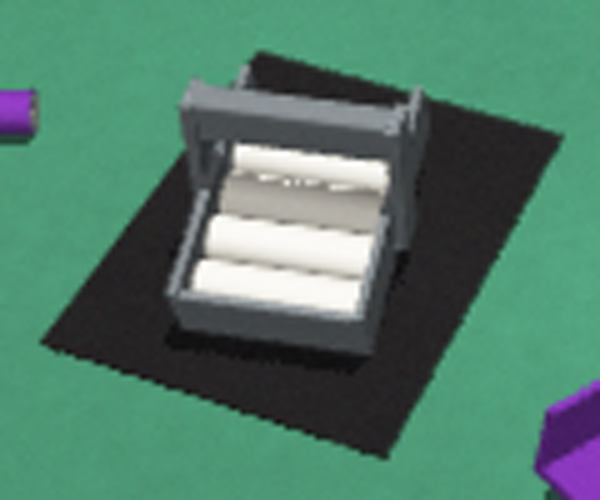

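View pics/c2.png

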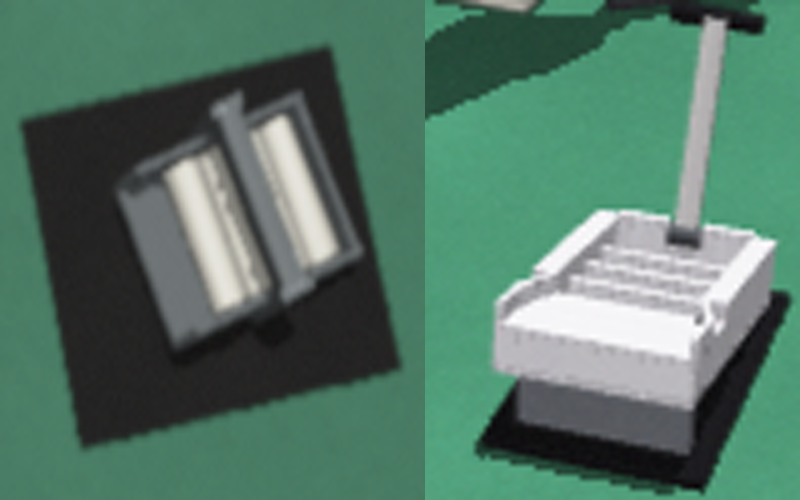

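The crops show the grey loader's mouth pointing to image left in the top view (towards the tray), its side posts at mid-length, and the tray's landing at the near end. I need its underside shape, so I'm checking its purple look-alike, whose mouth faces the camera.

Run:
```python
from h import *
s=cv2.imread("pics/raw_s0.png");t=cv2.imread("pics/raw_t0.png")
g=lambda im:np.clip(im.astype(float)*1.8,0,255).astype(np.uint8)
m=np.zeros((560,800,3),np.uint8)
m[:,:400]=g(cv2.resize(s[268:345,228:308],(400,385),interpolation=cv2.INTER_CUBIC))[0:385][[*range(385)]+[384]*175] 
m[:,400:]=cv2.resize(g(s[228:298,160:210]),(400,560),interpolation=cv2.INTER_CUBIC)
cv2.imwrite("pics/c3.png",m)
```

```text
(no output)
```

View pics/c3.png

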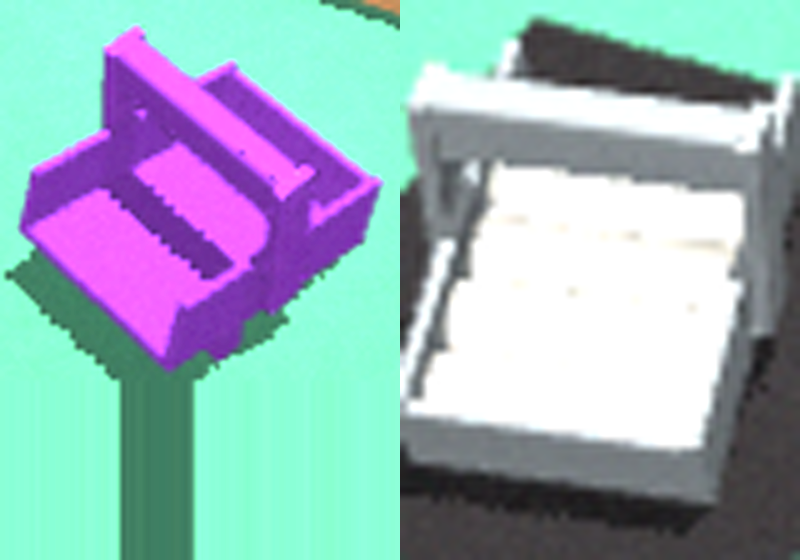

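Run:
```python
from h import *
c=lambda x,y:(295+x/4.05,155+y/5)
a,b=at("top",*c(228,100),.092),at("top",*c(295,300),.092)
print("bar ends",a,b,np.linalg.norm(a-b),"mid",(a+b)/2, "bar axis deg",np.degrees(np.arctan2(*(b-a)[1::-1])))
# scene bar: ends top edge centre: c1 scale5 off(125,220)
print("proj bar mid in scene",proj("scene",(a+b)/2), proj("scene",a),proj("scene",b),"c1:",[(proj("scene",p)-[125,220])*5 for p in (a,b)])
l,r=at("top",*c(118,188),.034),at("top",*c(175,352),.034)
print("mouth",l,r,np.linalg.norm(l-r),"mid",(l+r)/2)
# mouth -> bar direction
d=(l+r)/2-(a+b)/2; print("x dir deg",np.degrees(np.arctan2(d[1],d[0])),np.linalg.norm(d[:2]))
br=[at("top",*c(*p),.034)[:3] for p in((303,95),(360,252))]; print("rear",br)
t=lambda x,y:(x/1.5,y/1.5)
g,e=tri(ray("top",*t(128.5,357)),ray("scene",*t(409,148))); print("grip",g,e)
h,e=tri(ray("top",*t(197,355)),ray("scene",*t(401,213))); print("hinge",h,e)
for p,z in(((303,287),.094),((327,364),.094),((188,319),.045),((204,396),.045)): print("tray corner",at("top",*t(*p),z).round(4))
# mat
T=cv2.imread("pics/raw_t0.png")
for p in((451,268),(565,247),(590,342),(473,366)): print("mat",at("top",*t(*p),.003).round(4))
# tray landing edge
```

```text
bar ends [ 0.58834874 -0.21495942  0.092     ] [ 0.50011907 -0.24447253  0.092     ] 0.09303492911660007 mid [ 0.54423391 -0.22971597  0.092     ] bar axis deg -161.50474289666766
proj bar mid in scene [182.11352266 240.67734908] [203.80839666 244.25656545] [160.79865946 237.16082683] c1: [array([394.04198328, 121.28282726]), array([178.99329731,  85.80413414])]
mouth [ 0.56176396 -0.1640522   0.034     ] [ 0.48575965 -0.19189763  0.034     ] 0.08094457130405747 mid [ 0.52376181 -0.17797492  0.034     ]
x dir deg 111.5869480013928 0.05564390263357455
rear [array([ 0.60391895, -0.27220948,  0.034     ]), array([ 0.52973403, -0.29880538,  0.034     ])]
grip [0.45415037 0.32578145 0.16186896] 0.0008380205990729913
hinge [0.46835624 0.2718897  0.04463777] 0.0029646056547291077
tray corner [0.5571 0.1091 0.094 ]
tray corner [0.4467 0.0747 0.094 ]
tray corner [0.5211 0.2866 0.045 ]
tray corner [0.4072 0.258  0.045 ]
mat [ 0.6027 -0.1153  0.003 ]
mat [ 0.6342 -0.2994  0.003 ]
mat [ 0.4812 -0.3263  0.003 ]
mat [ 0.4472 -0.1429  0.003 ]
```

Run:
```python
from h import *
t=cv2.imread("pics/raw_t0.png"); g=cv2.resize(t[180:275,110:230],None,fx=6.5,fy=6,interpolation=cv2.INTER_CUBIC)
g=cv2.resize(t[185:270,120:224],None,fx=7,fy=7,interpolation=cv2.INTER_CUBIC)
g=cv2.convertScaleAbs(g,alpha=.95); cv2.imwrite("pics/c4.png",g); print(g.shape)
```

```text
(595, 728, 3)
```

View pics/c4.png

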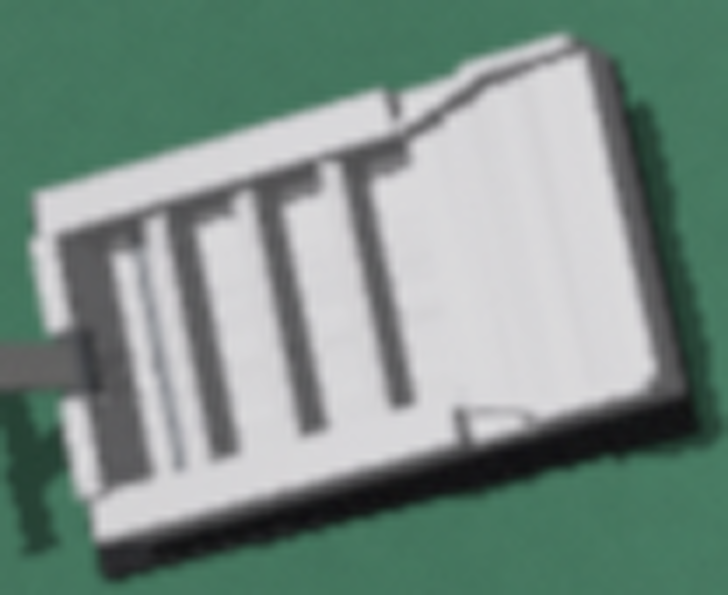

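Run:
```python
from h import *
c=lambda p,z:at("top",120+p[0]/7-.07,185+p[1]/7-.07,z)
def ang(p,q,z1,z2=None):
    a,b=c(p,z1),c(q,z2 if z2 else z1); d=b-a; return a.round(4),b.round(4),np.degrees(np.arctan2(d[1],d[0])).round(1),np.linalg.norm(d[:2]).round(4)
print("high edge",ang((582,45),(658,382),.082))
print("g1",ang((342,160),(391,408),.063)); print("g2",ang((250,190),(303,435),.055)); print("g3",ang((162,212),(215,460),.048)); 
print("end",ang((110,250),(150,480),.040))
# side walls: z= (75-.245*(x+70))+12 : back end of thick upper wall x~?  
print("upper wall",ang((385,90),(35,190),.079,.047)); print("lower wall",ang((465,445),(95,540),.079,.047))
```

```text
high edge (array([0.5595, 0.1082, 0.082 ]), array([0.4545, 0.0843, 0.082 ]), np.float64(-167.2), np.float64(0.1077))
g1 (array([0.5276, 0.1858, 0.063 ]), array([0.4495, 0.1687, 0.063 ]), np.float64(-167.6), np.float64(0.0799))
g2 (array([0.5198, 0.2164, 0.055 ]), array([0.4423, 0.1974, 0.055 ]), np.float64(-166.3), np.float64(0.0798))
g3 (array([0.5143, 0.2458, 0.048 ]), array([0.4355, 0.2263, 0.048 ]), np.float64(-166.1), np.float64(0.0812))
end (array([0.5034, 0.2641, 0.04  ]), array([0.4301, 0.2485, 0.04  ]), np.float64(-168.0), np.float64(0.075))
upper wall (array([0.5468, 0.1698, 0.079 ]), array([0.5222, 0.287 , 0.047 ]), np.float64(101.9), np.float64(0.1197))
lower wall (array([0.4367, 0.1431, 0.079 ]), array([0.4114, 0.2631, 0.047 ]), np.float64(101.9), np.float64(0.1226))
```

```bash
python3 -m handwheel '[{"jaw":4,"tx":3,"ty":-4,"tz":1,"spin":5},{"jaw":4,"tx":6,"ty":-8,"tz":1,"spin":12},{"jaw":4,"tx":9,"ty":-12,"tz":1,"spin":20},{"jaw":4,"tx":11,"ty":-16.5,"tz":1,"spin":28},{"jaw":4,"tx":13,"ty":-21,"tz":1,"spin":36},{"jaw":4,"tx":15,"ty":-25.5,"tz":1,"spin":41.8},{"jaw":4,"tx":17,"ty":-30,"tz":1,"spin":41.8},{"jaw":4,"tx":18.5,"ty":-34.5,"tz":1,"spin":41.8}]' 40
python3 -m handwheel '[{"jaw":4,"tx":1.5,"ty":-4.5,"tz":0,"spin":0},{"jaw":4,"tx":3,"ty":-9,"tz":0,"spin":0},{"jaw":4,"tx":4.5,"ty":-13.5,"tz":0,"spin":0},{"jaw":4,"tx":6,"ty":-18,"tz":0,"spin":0},{"jaw":4,"tx":7.5,"ty":-22.5,"tz":0,"spin":0},{"jaw":4,"tx":9,"ty":-27,"tz":0,"spin":0},{"jaw":4,"tx":10,"ty":-31.5,"tz":0,"spin":0},{"jaw":4,"tx":10,"ty":-31.5,"tz":0,"spin":0}]'
```

```text
t: 0.9
ee_pos: [0.4328, 0.2537, 0.2411]
eef_rot: [-0.0, -0.169, 0.986, -0.0]
ft_force: [1.4, -0.2, -1.3]
width: 0.466
finger_force: 0.0
t: 1.7
ee_pos: [0.5322, -0.0674, 0.2407]
eef_rot: [-0.001, -0.164, 0.987, -0.002]
ft_force: [-0.3, -0.3, 0.5]
width: 0.472
finger_force: 0.0
```

```bash
python3 -m handwheel '[{"jaw":4,"tx":0.4,"ty":-4,"tz":0,"spin":0},{"jaw":4,"tx":0.7,"ty":-8,"tz":-1,"spin":0.5},{"jaw":4,"tx":1,"ty":-12,"tz":-3,"spin":0.5},{"jaw":4,"tx":1.2,"ty":-16.2,"tz":-5,"spin":0.5},{"jaw":4,"tx":1.2,"ty":-16.2,"tz":-8,"spin":0.5},{"jaw":4,"tx":1.2,"ty":-16.2,"tz":-11,"spin":0.5},{"jaw":4,"tx":1.2,"ty":-16.2,"tz":-12.2,"spin":0.5},{"jaw":4,"tx":1.2,"ty":-16.2,"tz":-12.2,"spin":0.5}]'
python3 - <<'E'
from h import *
a=snap("scene","s1",(130,190,235,300),5.4);b=snap("top","t1")
b=b[150:255,290:400]; b=cv2.resize(b,(233*1,222)); 
m=np.zeros((594,800,3),np.uint8); m[:,:567]=a[:594,:567]; m[:222,567:]=b; cv2.imwrite("pics/m1.png",m[...,::-1])
print(bot.read_state()["ee_pos"])
E
```

```text
t: 2.5
ee_pos: [0.5424, -0.2194, 0.1172]
eef_rot: [-0.002, -0.174, 0.985, 0.001]
ft_force: [0.3, 0.2, -0.5]
width: 0.467
finger_force: 0.0
[ 0.54472329 -0.22022415  0.12011433]
```

View pics/m1.png

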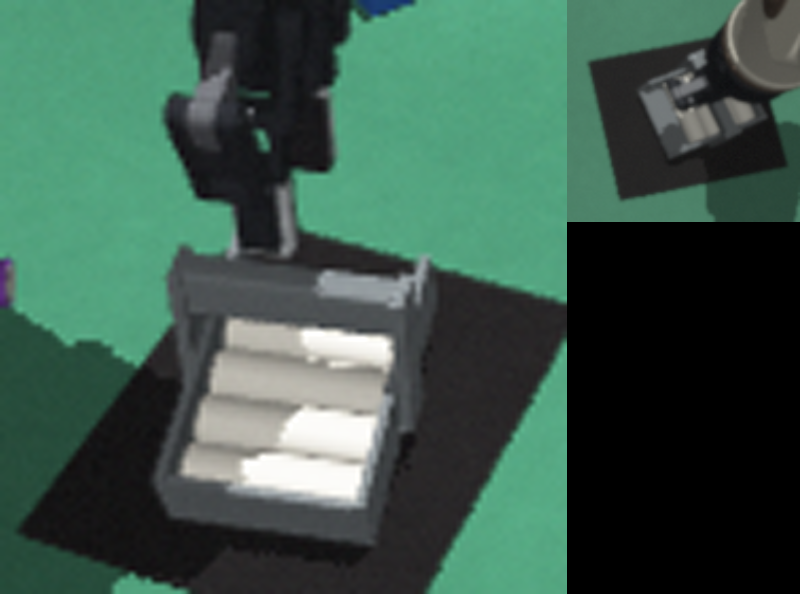

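The picture shows the fingers straddling above the bar, at about (265,240), with the bar middle at (295,280) and all four cells in the scoop. The y reading is a little short of the target, so I'm settling and re-reading.

```bash
python3 -m handwheel '[{"jaw":4,"tx":0,"ty":0,"tz":0,"spin":0},{"jaw":4,"tx":0,"ty":0,"tz":0,"spin":0},{"jaw":4,"tx":0,"ty":0,"tz":0,"spin":0},{"jaw":4,"tx":0,"ty":0,"tz":0,"spin":0},{"jaw":4,"tx":0,"ty":0,"tz":0,"spin":0},{"jaw":4,"tx":0,"ty":0,"tz":0,"spin":0},{"jaw":4,"tx":0,"ty":0,"tz":0,"spin":0},{"jaw":4,"tx":0,"ty":0,"tz":0,"spin":0}]'
```

```text
t: 3.4
ee_pos: [0.5439, -0.2208, 0.1192]
eef_rot: [-0.0, -0.173, 0.985, 0.0]
ft_force: [-0.6, 0.0, 0.1]
width: 0.472
finger_force: 0.0
```

```bash
python3 -m handwheel '[{"jaw":4,"tx":0,"ty":-0.9,"tz":0,"spin":0},{"jaw":4,"tx":0,"ty":-0.9,"tz":-1.5,"spin":0},{"jaw":4,"tx":0,"ty":-0.9,"tz":-3,"spin":0},{"jaw":4,"tx":0,"ty":-0.9,"tz":-3.4,"spin":0},{"jaw":3,"tx":0,"ty":-0.9,"tz":-3.4,"spin":0},{"jaw":2,"tx":0,"ty":-0.9,"tz":-3.4,"spin":0},{"jaw":1,"tx":0,"ty":-0.9,"tz":-3.4,"spin":0},{"jaw":0,"tx":0,"ty":-0.9,"tz":-3.4,"spin":0}]' 40; python3 -m handwheel '[{"jaw":0,"tx":0,"ty":0,"tz":0,"spin":0},{"jaw":0,"tx":0,"ty":0,"tz":0,"spin":0},{"jaw":0,"tx":0,"ty":0,"tz":0,"spin":0},{"jaw":0,"tx":0,"ty":0,"tz":0.3,"spin":0},{"jaw":0,"tx":0,"ty":0,"tz":0.6,"spin":0},{"jaw":0,"tx":0,"ty":0,"tz":1.2,"spin":0},{"jaw":0,"tx":0,"ty":0,"tz":2,"spin":0},{"jaw":0,"tx":0,"ty":0,"tz":3,"spin":0}]'
```

```text
t: 4.2
ee_pos: [0.5443, -0.2295, 0.0855]
eef_rot: [0.0, -0.174, 0.985, -0.0]
ft_force: [0.4, 1.2, -2.7]
width: 0.151
finger_force: 39.8
t: 5.0
ee_pos: [0.5437, -0.2297, 0.1158]
eef_rot: [-0.0, -0.173, 0.985, 0.0]
ft_force: [-0.8, -0.4, -3.8]
width: 0.142
finger_force: 39.5
```

```bash
python3 -m handwheel '[{"jaw":0,"tx":0,"ty":0.3,"tz":1,"spin":0},{"jaw":0,"tx":0,"ty":1,"tz":2,"spin":-1},{"jaw":0,"tx":-0.2,"ty":2.2,"tz":3,"spin":-2},{"jaw":0,"tx":-0.4,"ty":4,"tz":4,"spin":-3},{"jaw":0,"tx":-0.6,"ty":6,"tz":4.5,"spin":-4},{"jaw":0,"tx":-0.8,"ty":8,"tz":4.5,"spin":-5},{"jaw":0,"tx":-1,"ty":10,"tz":4.5,"spin":-6},{"jaw":0,"tx":-1.2,"ty":12,"tz":4.5,"spin":-6.5}]'; python3 -m handwheel '[{"jaw":0,"tx":-0.2,"ty":2,"tz":0,"spin":0},{"jaw":0,"tx":-0.4,"ty":4,"tz":0,"spin":0},{"jaw":0,"tx":-0.6,"ty":6,"tz":0,"spin":0},{"jaw":0,"tx":-0.8,"ty":8,"tz":0,"spin":0},{"jaw":0,"tx":-1,"ty":10,"tz":0,"spin":0},{"jaw":0,"tx":-1.2,"ty":11.6,"tz":0,"spin":0},{"jaw":0,"tx":-1.4,"ty":12.6,"tz":0,"spin":0},{"jaw":0,"tx":-1.5,"ty":13,"tz":0,"spin":0}]'
python3 - <<'E'
from h import *
import time
s=bot.read_state();print(s["ee_pos"],s["eef_rot"],s["ft_force"])
a=snap("scene","s2",(170,90,310,195),5.7);print(a.shape)
b=snap("top","t2")
E
```

```text
t: 5.8
ee_pos: [0.532, -0.1081, 0.1613]
eef_rot: [0.0, -0.117, 0.993, -0.0]
ft_force: [-0.2, 0.1, -4.8]
width: 0.143
finger_force: 39.5
t: 6.6
ee_pos: [0.5168, 0.0219, 0.1609]
eef_rot: [0.0, -0.118, 0.993, 0.0]
ft_force: [-0.5, -0.1, -5.1]
width: 0.149
finger_force: 39.5
[0.51677413 0.02192907 0.16088675] [ 2.91113145e-04 -1.18164812e-01  9.92993939e-01  1.71183696e-04] [-0.50018927 -0.07787788 -5.0780315 ]
(598, 798, 3)
```

View pics/s2.png

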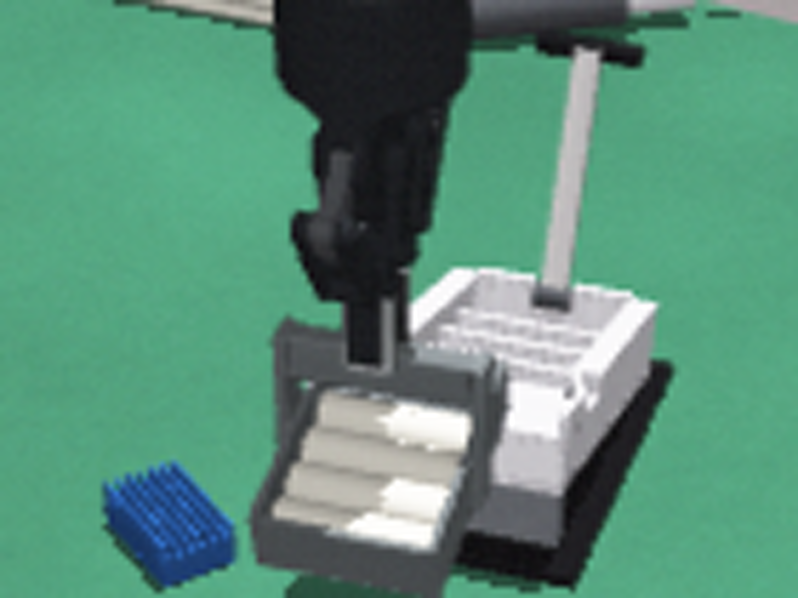

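The picture shows the loader hanging level with its four cells, mouth towards the tray's high end (white end face at 530,460), which overhangs its grey pedestal. I'll use the tray's top edge as a stop: the bar is pinched only near its top, so pushing it on against the stop tips the loader.

```bash
python3 -m handwheel '[{"jaw":0,"tx":0,"ty":0.6,"tz":-0.2,"spin":-0.5},{"jaw":0,"tx":0,"ty":1.2,"tz":-0.4,"spin":-1},{"jaw":0,"tx":0,"ty":1.8,"tz":-0.6,"spin":-1},{"jaw":0,"tx":0,"ty":2.4,"tz":-0.8,"spin":-1},{"jaw":0,"tx":0,"ty":3,"tz":-1,"spin":-1},{"jaw":0,"tx":0,"ty":3.3,"tz":-1.2,"spin":-1},{"jaw":0,"tx":-0.1,"ty":3.6,"tz":-1.45,"spin":-1},{"jaw":0,"tx":-0.1,"ty":3.6,"tz":-1.45,"spin":-1}]'; python3 -m handwheel '[{"jaw":0,"tx":0,"ty":0.2,"tz":0,"spin":0},{"jaw":0,"tx":-0.1,"ty":0.4,"tz":0,"spin":0},{"jaw":0,"tx":-0.1,"ty":0.6,"tz":0,"spin":0},{"jaw":0,"tx":-0.2,"ty":0.8,"tz":0,"spin":0},{"jaw":0,"tx":-0.2,"ty":1,"tz":0,"spin":0},{"jaw":0,"tx":-0.2,"ty":1.2,"tz":0,"spin":0},{"jaw":0,"tx":-0.2,"ty":1.2,"tz":0,"spin":0},{"jaw":0,"tx":-0.2,"ty":1.2,"tz":0,"spin":0}]'
```

```text
t: 7.5
ee_pos: [0.5154, 0.0567, 0.1453]
eef_rot: [-0.001, -0.109, 0.994, 0.0]
ft_force: [0.2, 0.6, -4.3]
width: 0.147
finger_force: 39.5
t: 8.3
ee_pos: [0.5141, 0.0674, 0.1459]
eef_rot: [-0.0, -0.108, 0.994, -0.0]
ft_force: [-0.8, -3.6, -2.9]
width: 0.149
finger_force: 39.8
```

```bash
python3 -m handwheel '[{"jaw":0,"tx":0,"ty":0.2,"tz":0.1,"spin":0},{"jaw":0,"tx":-0.1,"ty":0.4,"tz":0.2,"spin":0},{"jaw":0,"tx":-0.1,"ty":0.6,"tz":0.2,"spin":0},{"jaw":0,"tx":-0.2,"ty":0.8,"tz":0.3,"spin":0},{"jaw":0,"tx":-0.2,"ty":1,"tz":0.4,"spin":0},{"jaw":0,"tx":-0.2,"ty":1,"tz":0.4,"spin":0},{"jaw":0,"tx":-0.2,"ty":1,"tz":0.4,"spin":0},{"jaw":0,"tx":-0.2,"ty":1,"tz":0.4,"spin":0}]'
python3 - <<'E'
from h import *
a=snap("scene","s3",(190,110,290,195),5);b=snap("top","t3",(150,150,270,260),3)
m=np.zeros((425,860,3),np.uint8);m[:,:500]=a;m[:330,500:]=b; cv2.imwrite("pics/m3.png",cv2.resize(m,(800,395))[...,::-1])
E
```

```text
t: 9.1
ee_pos: [0.5119, 0.0779, 0.1497]
eef_rot: [-0.0, -0.109, 0.994, -0.0]
ft_force: [0.1, -5.3, -4.0]
width: 0.147
finger_force: 40.2
```

View pics/m3.png

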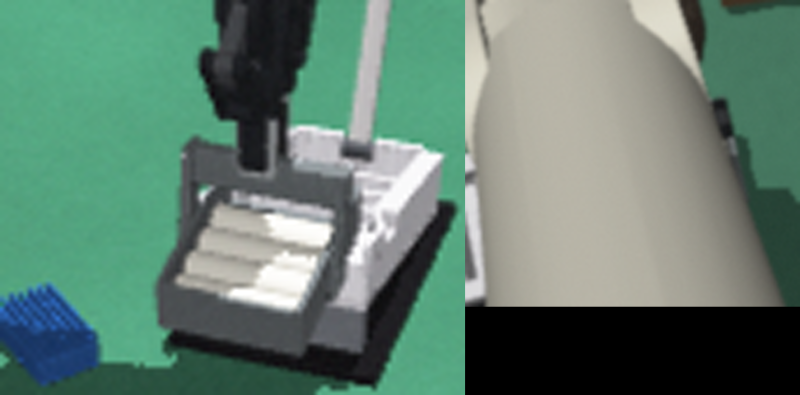

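The crop shows the loader hooked on the tray's end, all four cells still inside, and its rear top edge running from (160,277) to (308,307). I'm working out the tilt from that edge.

```bash
cat >> h.py <<'E'
def loaderpt(tcp,yaw,th,p):  # p in loader frame (m), pivot at TCP = (0,0,.0825)
    x,y,z=p[0],p[1],p[2]-.0825; X=x*np.cos(th)+z*np.sin(th); Z=-x*np.sin(th)+z*np.cos(th)
    c,s=np.cos(yaw),np.sin(yaw); return np.array(tcp)+[c*X-s*y,s*X+c*y,Z]
E
python3 - <<'E'
from h import *
tcp=(.5125,.078,.1495);yaw=np.radians(103)
for th in(0,.1,.2,.3): print(th,[proj("scene",loaderpt(tcp,yaw,th,p)).round(1) for p in((-.056,.04,.033),(-.056,-.04,.033),(0,.046,.089))])
E
```

```text
0 [array([224.2, 170.7]), array([254.7, 176.6]), array([229.1, 140. ])]
0.1 [array([223.4, 169.8]), array([254.1, 175.7]), array([229.2, 139.9])]
0.2 [array([222.8, 168.6]), array([253.7, 174.6]), array([229.3, 139.8])]
0.3 [array([222.2, 167.1]), array([253.3, 173.1]), array([229.3, 139.7])]
```

```bash
python3 -m handwheel '[{"jaw":0,"tx":0,"ty":0.2,"tz":0,"spin":0},{"jaw":0,"tx":-0.1,"ty":0.4,"tz":0.1,"spin":0},{"jaw":0,"tx":-0.1,"ty":0.6,"tz":0.1,"spin":0},{"jaw":0,"tx":-0.2,"ty":0.8,"tz":0.1,"spin":0},{"jaw":0,"tx":-0.2,"ty":1,"tz":0.2,"spin":0},{"jaw":0,"tx":-0.2,"ty":1,"tz":0.2,"spin":0},{"jaw":0,"tx":-0.2,"ty":1,"tz":0.2,"spin":0},{"jaw":0,"tx":-0.2,"ty":1,"tz":0.2,"spin":0}]'
python3 - <<'E'
from h import *
import sys
s=optics.read_camera("scene"); cv2.imwrite("pics/raw_s4.png",s[...,::-1])
p=cv2.imread("pics/raw_s3.png"); 
# track rear-top corners & bar end patches s3->s4
for u,v in((224,170),(256,176),(231,142),(240,173)):
    t=p[v-6:v+7,u-6:u+7]; w=s[...,::-1][v-25:v+26,u-25:u+26].copy(); r=cv2.matchTemplate(w,t,cv2.TM_CCOEFF_NORMED); _,m,_,l=cv2.minMaxLoc(r); print((u,v),"->",(l[0]+6+u-25,l[1]+6+v-25),round(m,2))
st=bot.read_state();print(st["ee_pos"],st["wrist_torque"])
tcp=st["ee_pos"];yaw=np.radians(103)
for th in(0,.1,.2,.3,.4): print(th,[proj("scene",loaderpt(tcp,yaw,th,q)).round(1) for q in((-.056,.04,.033),(-.056,-.04,.033),(0,.046,.089))])
E
```

```text
t: 10.0
ee_pos: [0.5102, 0.0874, 0.1519]
eef_rot: [0.0, -0.108, 0.994, -0.0]
ft_force: [1.0, -6.4, -4.4]
width: 0.145
finger_force: 41.8
(224, 170) -> (225, 166) 0.94
(256, 176) -> (257, 172) 0.96
(231, 142) -> (232, 140) 0.96
(240, 173) -> (240, 169) 0.96
[0.51022998 0.08743527 0.15190745] [-1.72350114 -0.21755642  0.08318612]
0 [array([225.5, 167.8]), array([255.8, 173.6]), array([230.3, 137.3])]
0.1 [array([224.7, 166.9]), array([255.3, 172.7]), array([230.4, 137.2])]
0.2 [array([224.1, 165.7]), array([254.8, 171.6]), array([230.5, 137.1])]
0.3 [array([223.5, 164.2]), array([254.5, 170.1]), array([230.6, 137. ])]
0.4 [array([223.1, 162.4]), array([254.2, 168.3]), array([230.7, 137. ])]
```

```bash
cat >> h.py <<'E'
from scipy.optimize import least_squares
def tilt(im):  # im BGR; track loader points from the level picture s2; solve tcp-shift (image) and tilt
    p=cv2.imread("pics/raw_s2.png"); t2=np.array([.5168,.0219,.1609]); y2=np.radians(103.5)
    P=[(-.056,.04,.033),(-.056,-.04,.033),(-.05,.04,.008),(0,.043,.086),(0,-.046,.086)]
    tcp=bot.read_state()["ee_pos"]; obs=[]
    for q in P:
        u,v=np.round(proj("scene",loaderpt(t2,y2,0,q))).astype(int); g=proj("scene",loaderpt(tcp,np.radians(103),.2,q)).astype(int)
        T=p[v-5:v+6,u-5:u+6]; W=im[g[1]-18:g[1]+19,g[0]-18:g[0]+19].copy(); r=cv2.matchTemplate(cv2.resize(W,None,fx=4,fy=4,interpolation=cv2.INTER_CUBIC),cv2.resize(T,None,fx=4,fy=4,interpolation=cv2.INTER_CUBIC),cv2.TM_CCOEFF_NORMED)
        _,m,_,l=cv2.minMaxLoc(r); c=np.array([g[0]-18+5,g[1]-18+5])+np.array(l)/4; e=proj("scene",loaderpt(t2,y2,0,q))-[u,v]; obs.append((c+e,m))
    f=lambda a:np.ravel([(proj("scene",loaderpt(tcp+np.array([a[1],a[2],a[3]]),np.radians(103),a[0],q))-o[0]) for q,o in zip(P,obs) if o[1]>.6])
    s=least_squares(lambda a:np.r_[f(a),np.array(a[1:])*300],[.1,0,0,0],loss="soft_l1"); return s.x.round(3),[round(o[1],2) for o in obs],np.abs(f(s.x)).max().round(1)
E
python3 -c "
from h import *
for n in('s2','s3','s4'): print(n,tilt(cv2.imread(f'pics/raw_{n}.png')))"
python3 -m handwheel '[{"jaw":0,"tx":0,"ty":0,"tz":0,"spin":0},{"jaw":0,"tx":0,"ty":0,"tz":0,"spin":0},{"jaw":0,"tx":0,"ty":0.2,"tz":0,"spin":0},{"jaw":0,"tx":-0.1,"ty":0.4,"tz":0,"spin":0},{"jaw":0,"tx":-0.1,"ty":0.6,"tz":0,"spin":0},{"jaw":0,"tx":-0.2,"ty":0.8,"tz":0,"spin":0},{"jaw":0,"tx":-0.2,"ty":0.8,"tz":0,"spin":0},{"jaw":0,"tx":-0.2,"ty":0.8,"tz":0,"spin":0}]' 22
python3 -c "
from h import *
im=optics.read_camera('scene')[...,::-1]; cv2.imwrite('pics/raw_s5.png',im); print(tilt(im.copy()))"
```

```text
s2 (array([ 0.055, -0.002, -0.05 , -0.002]), [0.91, 0.95, 1.0, 1.0, 1.0], np.float64(0.8))
s3 (array([ 0.057, -0.003, -0.006, -0.005]), [0.81, 0.97, 0.56, 0.97, 0.84], np.float64(5.5))
s4 (array([ 0.204, -0.002, -0.001, -0.001]), [0.77, 0.97, 0.61, 0.97, 0.77], np.float64(5.9))
t: 10.85
ee_pos: [0.5087, 0.0951, 0.153]
eef_rot: [0.001, -0.108, 0.994, -0.001]
ft_force: [-1.8, -6.6, 4.3]
width: 0.145
finger_force: 43.5
(array([ 0.291, -0.002, -0.002, -0.001]), [0.7, 0.97, 0.7, 0.97, 0.74], np.float64(2.1))
```

```bash
python3 -m handwheel '[{"jaw":0,"tx":0,"ty":0.2,"tz":0.2,"spin":0},{"jaw":0,"tx":-0.1,"ty":0.4,"tz":0.2,"spin":0},{"jaw":0,"tx":-0.1,"ty":0.6,"tz":0.3,"spin":0},{"jaw":0,"tx":-0.2,"ty":0.8,"tz":0.3,"spin":0},{"jaw":0,"tx":-0.2,"ty":0.8,"tz":0.3,"spin":0},{"jaw":0,"tx":-0.2,"ty":0.8,"tz":0.3,"spin":0},{"jaw":0,"tx":-0.2,"ty":0.8,"tz":0.3,"spin":0},{"jaw":0,"tx":-0.2,"ty":0.8,"tz":0.3,"spin":0}]' 20
python3 -c "
from h import *
im=optics.read_camera('scene')[...,::-1]; cv2.imwrite('pics/raw_s6.png',im); print(tilt(im.copy())); print(bot.read_state()['wrist_torque'])
w=((im.min(2)>185)).astype(np.uint8); 
print([ (cv2.boundingRect(c)) for c in cv2.findContours(w[120:200,195:310].copy(),0,2)[0] if cv2.contourArea(c)>15])"
```

```text
t: 11.7
ee_pos: [0.5065, 0.1056, 0.1562]
eef_rot: [0.001, -0.109, 0.994, 0.001]
ft_force: [-2.5, -3.0, 6.7]
width: 0.107
finger_force: 16.8
(array([ 0.516, -0.   , -0.002, -0.004]), [0.71, 0.93, 0.72, 0.96, 0.6], np.float64(3.7))
[-0.63498574  0.50330043  0.04961544]
[(46, 30, 23, 10), (68, 20, 22, 35), (71, 0, 5, 19)]
```

```bash
python3 -m handwheel '[{"jaw":1.3,"tx":0,"ty":0,"tz":-0.1,"spin":0},{"jaw":1.7,"tx":0,"ty":0,"tz":-0.4,"spin":0},{"jaw":2,"tx":0,"ty":0,"tz":-0.8,"spin":0},{"jaw":2,"tx":0,"ty":0,"tz":-1,"spin":0},{"jaw":1,"tx":0,"ty":0,"tz":-1,"spin":0},{"jaw":0,"tx":0,"ty":0,"tz":-1,"spin":0},{"jaw":0,"tx":0,"ty":0,"tz":-1,"spin":0},{"jaw":0,"tx":0,"ty":0,"tz":-1,"spin":0}]' 30
python3 -c "
from h import *
im=snap('scene','s7',(190,95,290,195),5.9)
im=cv2.imread('pics/raw_s7.png'); print(tilt(im))
b=snap('top','t7')"
```

```text
t: 12.55
ee_pos: [0.5089, 0.1032, 0.1471]
eef_rot: [0.003, -0.108, 0.994, -0.001]
ft_force: [1.9, -7.2, 12.5]
width: 0.195
finger_force: 30.9
(array([ 0.481, -0.003, -0.   ,  0.001]), [0.71, 0.94, 0.72, 0.95, 0.66], np.float64(5.6))
```

Run:
```python
from h import *
tcp=bot.read_state()["ee_pos"];yaw=np.radians(103)
def prof(n,tcp,th,yaw,h):
    im=cv2.imread(f"pics/raw_{n}.png")[...,::-1]
    for y in(-.025,0.02):
        o=[]
        for s in range(5,106,10):
            x=.056-s/1000*.971;z=.031-s/1000*.238
            u,v=proj("scene",loaderpt(tcp,yaw,th,(x-.238*h,y,z+.971*h))).round().astype(int); o.append(tuple(im[v,u].tolist()))
        print(n,y,o)
prof("s2",(.5168,.0219,.1609),0,np.radians(103.5),.012)
prof("s7",tcp+[0,0,-.008],.48,yaw,.003)
```

```text
s2 -0.025 [(67, 69, 72), (100, 103, 107), (252, 252, 249), (246, 244, 240), (165, 162, 153), (193, 189, 180), (250, 249, 246), (250, 249, 245), (233, 231, 225), (252, 251, 249), (71, 74, 78)]
s2 0.02 [(104, 107, 109), (96, 101, 103), (167, 164, 156), (190, 188, 176), (165, 162, 153), (190, 189, 179), (161, 159, 150), (192, 188, 179), (153, 150, 142), (167, 164, 158), (70, 75, 78)]
s7 -0.025 [(72, 75, 76), (68, 71, 72), (67, 70, 72), (67, 68, 70), (66, 69, 72), (87, 92, 94), (89, 96, 96), (90, 97, 97), (91, 97, 98), (93, 99, 101), (93, 96, 102)]
s7 0.02 [(63, 68, 68), (63, 67, 68), (116, 123, 127), (88, 93, 95), (92, 98, 99), (92, 97, 99), (85, 91, 93), (82, 88, 90), (84, 90, 90), (84, 90, 90), (72, 75, 78)]
```

```bash
python3 -m handwheel '[{"jaw":0,"tx":0,"ty":-0.2,"tz":0.4,"spin":0},{"jaw":0,"tx":0.1,"ty":-0.6,"tz":0.6,"spin":0},{"jaw":0,"tx":0.2,"ty":-1,"tz":0.8,"spin":0},{"jaw":0,"tx":0.4,"ty":-1.6,"tz":0.9,"spin":0},{"jaw":0,"tx":0.5,"ty":-2.4,"tz":1,"spin":0},{"jaw":0,"tx":0.8,"ty":-3.4,"tz":1.2,"spin":0},{"jaw":0,"tx":1,"ty":-4.6,"tz":1.5,"spin":0},{"jaw":0,"tx":1.3,"ty":-6,"tz":2,"spin":0}]' 70
python3 -m handwheel '[{"jaw":0,"tx":0.3,"ty":-2,"tz":0.4,"spin":0},{"jaw":0,"tx":0.6,"ty":-4,"tz":0.4,"spin":0},{"jaw":0,"tx":1,"ty":-6,"tz":0.4,"spin":0},{"jaw":0,"tx":1.2,"ty":-8,"tz":0.4,"spin":0},{"jaw":0,"tx":1.4,"ty":-10,"tz":0.4,"spin":0},{"jaw":0,"tx":1.4,"ty":-12,"tz":0.4,"spin":0},{"jaw":0,"tx":1.4,"ty":-13,"tz":0.4,"spin":0},{"jaw":0,"tx":1.4,"ty":-13,"tz":0.4,"spin":0}]'
python3 - <<'E'
from h import *
s=snap("scene","s8");t=snap("top","t8")
c=cv2.resize(s[90:200,200:310],(440,440),interpolation=cv2.INTER_CUBIC); d=cv2.resize(t[175:275,60:240],(360,200),interpolation=cv2.INTER_CUBIC)
e=cv2.resize(s[130:250,150:260],(360,393),interpolation=cv2.INTER_CUBIC)
m=np.zeros((600,800,3),np.uint8); m[:440,:440]=c; m[:200,440:]=d; m[200:593,440:]=e; cv2.imwrite("pics/m8.png",m[...,::-1])
E
```

```text
t: 13.45
ee_pos: [0.5187, 0.0435, 0.1647]
eef_rot: [-0.0, -0.109, 0.994, 0.0]
ft_force: [-0.1, 0.0, -1.1]
width: 0.147
finger_force: 63.8
t: 14.25
ee_pos: [0.5327, -0.0881, 0.1688]
eef_rot: [-0.0, -0.107, 0.994, -0.0]
ft_force: [-0.1, 0.2, -1.8]
width: 0.146
finger_force: 64.0
```

View pics/m8.png

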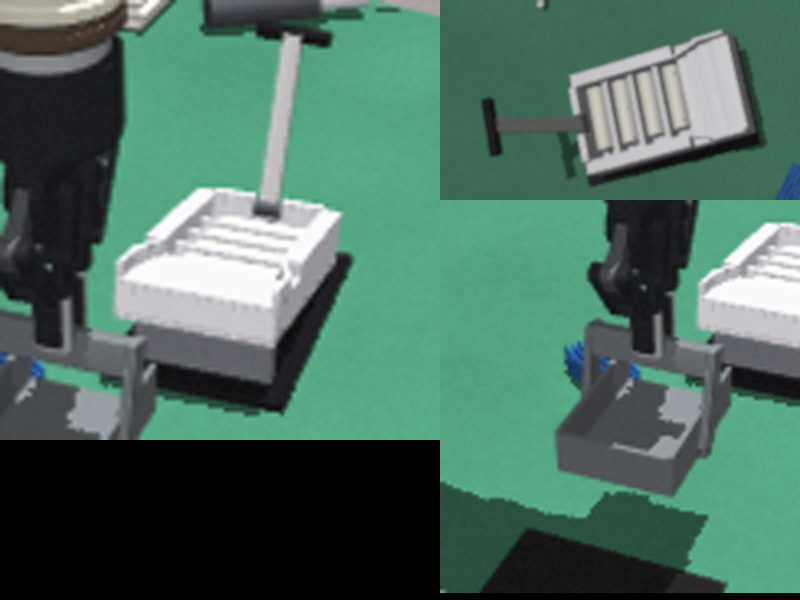

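The picture shows all four grooves filled with a cream-coloured cell each and the loader empty and level in the grip. Now it goes back on the mat.

```bash
python3 -m handwheel '[{"jaw":0,"tx":0.2,"ty":-2.5,"tz":0,"spin":-1},{"jaw":0,"tx":0.4,"ty":-5,"tz":0,"spin":-2},{"jaw":0,"tx":0.6,"ty":-8,"tz":-1,"spin":-3},{"jaw":0,"tx":0.8,"ty":-11,"tz":-3,"spin":-3},{"jaw":0,"tx":0.9,"ty":-12.7,"tz":-5,"spin":-3},{"jaw":0,"tx":0.9,"ty":-13.3,"tz":-6.5,"spin":-3},{"jaw":0,"tx":0.9,"ty":-13.3,"tz":-7.4,"spin":-3},{"jaw":0,"tx":0.9,"ty":-13.3,"tz":-7.4,"spin":-3}]'
python3 -m handwheel '[{"jaw":0,"tx":0,"ty":0,"tz":-0.2,"spin":0},{"jaw":0,"tx":0,"ty":0,"tz":-0.4,"spin":0},{"jaw":0,"tx":0,"ty":0,"tz":-0.6,"spin":0},{"jaw":0,"tx":0,"ty":0,"tz":-0.8,"spin":0},{"jaw":0,"tx":0,"ty":0,"tz":-0.9,"spin":0},{"jaw":0,"tx":0,"ty":0,"tz":-0.9,"spin":0},{"jaw":0,"tx":0,"ty":0,"tz":-0.9,"spin":0},{"jaw":0,"tx":0,"ty":0,"tz":-0.9,"spin":0}]' 30
```

```text
t: 15.15
ee_pos: [0.5413, -0.216, 0.0933]
eef_rot: [-0.001, -0.084, 0.996, 0.001]
ft_force: [-0.5, 0.3, -2.2]
width: 0.134
finger_force: 67.5
t: 15.95
ee_pos: [0.5428, -0.2195, 0.0876]
eef_rot: [0.001, -0.082, 0.997, -0.001]
ft_force: [-2.8, -0.5, 7.3]
width: 0.137
finger_force: 67.6
```

```bash
python3 -m handwheel '[{"jaw":1.6,"tx":0,"ty":0,"tz":0.1,"spin":0},{"jaw":2,"tx":0,"ty":0,"tz":0.1,"spin":0},{"jaw":3,"tx":0,"ty":0,"tz":0.1,"spin":0},{"jaw":4,"tx":0,"ty":0,"tz":0.1,"spin":0},{"jaw":4,"tx":0,"ty":0,"tz":1,"spin":0},{"jaw":4,"tx":0,"ty":0,"tz":4,"spin":0},{"jaw":4,"tx":0,"ty":0,"tz":8,"spin":0},{"jaw":4,"tx":0,"ty":0,"tz":12,"spin":0}]'
python3 -m handwheel '[{"jaw":4,"tx":-1,"ty":4,"tz":2,"spin":0},{"jaw":3,"tx":-2,"ty":8,"tz":3,"spin":0},{"jaw":2,"tx":-2.5,"ty":12,"tz":3,"spin":0},{"jaw":1,"tx":-3,"ty":16,"tz":3,"spin":0},{"jaw":0,"tx":-4,"ty":20,"tz":3,"spin":0},{"jaw":0,"tx":-5,"ty":24,"tz":3,"spin":0},{"jaw":0,"tx":-5,"ty":24,"tz":3,"spin":0},{"jaw":0,"tx":-5,"ty":24,"tz":3,"spin":0}]'
python3 - <<'E'
from h import *
t=optics.read_camera("top")[...,::-1];s=optics.read_camera("scene")[...,::-1];cv2.imwrite("pics/raw_t9.png",t);cv2.imwrite("pics/raw_s9.png",s)
t0=cv2.imread("pics/raw_t0.png")
# bar-end check: mean colours at expected bar points and floor, level pose
for yw in(97,100,103):
  o=[]
  for p in((0,.04,.089),(0,0,.089),(0,-.04,.089),(.053,.03,.031),(.053,-.03,.031),(.064,0,0),(-.066,0,0),(.0,.056,0)):
    u,v=proj("top",loaderpt((.542,-.2205,.0855),np.radians(yw),0,p)).round().astype(int); o.append(t[v,u].tolist())
  print(yw,o)
hsv=cv2.cvtColor(t,cv2.COLOR_BGR2HSV); g=((t.max(2)>58)&(hsv[...,1]<70)).astype(np.uint8); g=cv2.morphologyEx(g,cv2.MORPH_OPEN,np.ones((2,2)))
for c in cv2.findContours(g,0,2)[0]:
  if cv2.contourArea(c)>300:
    x=cv2.boundingRect(c)
    if 300<x[0]<400 and 140<x[1]<250: r=cv2.minAreaRect(c); print(r,[at("top",*q,.04)[:2].round(4).tolist() for q in cv2.boxPoints(r)])
E
```

```text
t: 16.75
ee_pos: [0.5415, -0.2182, 0.2072]
eef_rot: [-0.001, -0.083, 0.997, 0.0]
ft_force: [0.6, -0.7, -0.2]
width: 0.469
finger_force: 0.0
t: 17.55
ee_pos: [0.4918, 0.0223, 0.2365]
eef_rot: [0.0, -0.084, 0.996, -0.0]
ft_force: [0.6, -0.0, 0.7]
width: 0.002
finger_force: 0.0
97 [[67, 67, 63], [60, 58, 55], [42, 41, 38], [28, 28, 28], [31, 31, 32], [28, 28, 29], [72, 70, 68], [30, 30, 31]]
100 [[55, 54, 51], [60, 58, 55], [40, 40, 37], [31, 30, 31], [31, 32, 32], [30, 31, 31], [87, 87, 83], [29, 30, 31]]
103 [[48, 47, 45], [60, 58, 55], [37, 37, 36], [29, 29, 29], [30, 30, 31], [31, 32, 33], [75, 74, 71], [31, 32, 32]]
((344.66473388671875, 203.2411651611328), (34.60041046142578, 25.706260681152344), 77.47119140625) [[0.5685, -0.1731], [0.5806, -0.2313], [0.5024, -0.243], [0.4907, -0.1857]]
((369.6788635253906, 194.19772338867188), (44.48402786254883, 22.328943252563477), 75.61860656738281) [[0.5997, -0.2323], [0.612, -0.2831], [0.5114, -0.3003], [0.4996, -0.2505]]
```

Run:
```python
from h import *
def prof(n,cam,o,yaw,y,z,xs):
    im=cv2.cvtColor(cv2.imread(f"pics/raw_{n}.png"),cv2.COLOR_BGR2GRAY).astype(np.float32); c,s=np.cos(yaw),np.sin(yaw); r=[]
    for x in xs:
        u,v=proj(cam,(o[0]+c*x-s*y,o[1]+s*x+c*y,z)); r.append(int(cv2.getRectSubPix(im,(1,1),(float(u),float(v)))[0,0]))
    return r
xs=np.arange(-80,76,4)/1000; print((xs*1000).astype(int).tolist())
for y in(-.02,.0,.02): print("t0",prof("t0","top",(.5442,-.2297),np.radians(109.3),y,.04,xs)); print("t9",prof("t9","top",(.5415,-.2205),np.radians(100),y,.04,xs))
ys=np.arange(-64,65,4)/1000
f=lambda n,cam,o,yaw,x,z:[prof(n,cam,o,yaw,yy,z,[x])[0] for yy in ys]
print("across",(ys*1000).astype(int).tolist())
for x in(-.04,-.03,-.015,.0,.03): print(x,"t9",f("t9","top",(.5415,-.2205),np.radians(100),x,.04))
g=cv2.cvtColor(cv2.imread("pics/raw_t9.png"),cv2.COLOR_BGR2GRAY)[162:232:2,310:400:2]//10
print("\n".join("".join("%x"%min(v,15) for v in r) for r in g))
```

```text
[-80, -76, -72, -68, -64, -60, -56, -52, -48, -44, -40, -36, -32, -28, -24, -20, -16, -12, -8, -4, 0, 4, 8, 12, 16, 20, 24, 28, 32, 36, 40, 44, 48, 52, 56, 60, 64, 68, 72]
t0 [104, 79, 39, 34, 35, 41, 83, 81, 78, 171, 221, 225, 206, 174, 172, 127, 123, 120, 72, 80, 126, 145, 173, 180, 219, 225, 210, 168, 110, 113, 114, 114, 115, 114, 103, 46, 32, 36, 35]
t9 [52, 30, 59, 80, 58, 56, 63, 91, 101, 100, 98, 94, 106, 109, 88, 46, 52, 62, 95, 101, 100, 100, 101, 101, 101, 100, 101, 101, 100, 101, 96, 59, 32, 31, 30, 30, 30, 29, 29]
t0 [106, 104, 71, 37, 35, 39, 87, 76, 87, 182, 223, 224, 203, 167, 167, 123, 124, 112, 62, 84, 132, 185, 177, 187, 220, 226, 210, 164, 114, 113, 114, 114, 115, 115, 100, 43, 34, 36, 37]
t9 [49, 33, 58, 81, 59, 57, 62, 90, 100, 100, 98, 94, 106, 110, 90, 49, 51, 59, 92, 100, 100, 100, 101, 101, 101, 100, 100, 100, 100, 101, 97, 60, 28, 30, 30, 29, 30, 30, 30]
t0 [105, 105, 98, 55, 35, 51, 95, 72, 104, 193, 221, 224, 202, 171, 148, 121, 124, 105, 61, 104, 134, 187, 173, 189, 221, 226, 208, 156, 113, 115, 114, 114, 114, 114, 91, 37, 34, 35, 36]
t9 [47, 31, 55, 82, 
[... 1983 characters left out ...]
7536999999
333332333339a9aaaaaaaa8546ba9aaa8557734999999
233333332338aaaaaaaaaa9654aaa9aa9556833899999
332233333327aaaaaaaaaa95549ba9aa9655843799999
233333333326aaaaaaaaaaa7547ba9aaa755853599999
3332233333259aaaaaaaaaa8546aa9aaa866773489999
3333333333339aaaaaaaaaa9654abaaaa999873379999
2233233333338aaaaaaaaaaa755abba76543223369999
3333233333327aaaaaaa9998744864322122232349999
333333333333598798876543433321122322233238999
333333333232364333222113221123222323323237999
433333323332221111111221111123323233233336999
533233333223211112223332112122233333333334899
732333233233322323333333233232323233233333899
732333323322323333233333233323323233332334799
933322233333223323333333332332222233346789999
```

Run:
```python
from h import *
a,b=at("top",357.3,174.3,.092),at("top",366.6,215.3,.092)
print(a,b,np.linalg.norm(a-b),(a+b)/2,np.degrees(np.arctan2(*(a-b)[1::-1])))
for cs in(((324,0),),): pass
# mouth corners from dump: rows 10..14 left edge
for u,v in((331,189.5),(335,218)): print(at("top",u,v,.034))
print(bot.read_state()["ee_pos"])
```

```text
[ 0.58969649 -0.22812625  0.092     ] [ 0.49951938 -0.24178291  0.092     ] 0.0912053432310478 [ 0.54460794 -0.23495458  0.092     ] 8.611588624922634
[ 0.56876282 -0.18021331  0.034     ]
[ 0.5026914 -0.1856164  0.034    ]
[0.49225369 0.02008906 0.23613367]
```

```bash
python3 -m handwheel '[{"jaw":2,"tx":1,"ty":-4.5,"tz":0,"spin":-1},{"jaw":4,"tx":2,"ty":-9,"tz":0,"spin":-1},{"jaw":4,"tx":3,"ty":-13.5,"tz":0,"spin":-1},{"jaw":4,"tx":4,"ty":-18,"tz":0,"spin":-1},{"jaw":4,"tx":5,"ty":-22,"tz":-2,"spin":-1},{"jaw":4,"tx":5.3,"ty":-25.5,"tz":-5,"spin":-1},{"jaw":4,"tx":5.3,"ty":-25.5,"tz":-9,"spin":-1},{"jaw":4,"tx":5.3,"ty":-25.5,"tz":-11,"spin":-1}]' 60
python3 -m handwheel '[{"jaw":4,"tx":0,"ty":0,"tz":0,"spin":0},{"jaw":4,"tx":0,"ty":0,"tz":0,"spin":0},{"jaw":4,"tx":0,"ty":0,"tz":0,"spin":0},{"jaw":4,"tx":0,"ty":0,"tz":0,"spin":0},{"jaw":4,"tx":0,"ty":0,"tz":0,"spin":0},{"jaw":4,"tx":0,"ty":0,"tz":0,"spin":0},{"jaw":4,"tx":0,"ty":0,"tz":0,"spin":0},{"jaw":4,"tx":0,"ty":0,"tz":0,"spin":0}]'
```

```text
t: 18.45
ee_pos: [0.5418, -0.2374, 0.1221]
eef_rot: [-0.002, -0.071, 0.998, 0.0]
ft_force: [0.3, 0.4, 0.1]
width: 0.469
finger_force: 0.0
t: 19.25
ee_pos: [0.545, -0.2337, 0.126]
eef_rot: [0.0, -0.074, 0.997, -0.0]
ft_force: [-1.0, 0.2, -0.2]
width: 0.465
finger_force: 0.0
```

Settled over the bar. Next I go down 47 mm, close, lift slightly, shift and set down.

```bash
python3 -m handwheel '[{"jaw":4,"tx":0,"ty":-0.1,"tz":-2,"spin":0},{"jaw":4,"tx":0,"ty":-0.1,"tz":-4,"spin":0},{"jaw":4,"tx":0,"ty":-0.1,"tz":-4.7,"spin":0},{"jaw":4,"tx":0,"ty":-0.1,"tz":-4.7,"spin":0},{"jaw":2,"tx":0,"ty":-0.1,"tz":-4.7,"spin":0},{"jaw":1,"tx":0,"ty":-0.1,"tz":-4.7,"spin":0},{"jaw":0,"tx":0,"ty":-0.1,"tz":-4.7,"spin":0},{"jaw":0,"tx":0,"ty":-0.1,"tz":-4.7,"spin":0}]' 50
python3 -m handwheel '[{"jaw":0,"tx":0,"ty":0,"tz":0.2,"spin":0},{"jaw":0,"tx":0,"ty":0,"tz":0.5,"spin":0},{"jaw":0,"tx":-0.1,"ty":0.5,"tz":0.5,"spin":0},{"jaw":0,"tx":-0.3,"ty":1,"tz":0.5,"spin":0},{"jaw":0,"tx":-0.3,"ty":1.4,"tz":0.5,"spin":0},{"jaw":0,"tx":-0.3,"ty":1.4,"tz":0.3,"spin":0},{"jaw":0,"tx":-0.3,"ty":1.4,"tz":0.1,"spin":0},{"jaw":0,"tx":-0.3,"ty":1.4,"tz":0.05,"spin":0}]'
```

```text
t: 20.05
ee_pos: [0.5457, -0.2347, 0.0797]
eef_rot: [0.001, -0.074, 0.997, -0.0]
ft_force: [0.3, 1.0, 1.6]
width: 0.147
finger_force: 53.4
t: 20.85
ee_pos: [0.542, -0.2201, 0.0797]
eef_rot: [-0.0, -0.074, 0.997, 0.0]
ft_force: [-3.1, 3.8, 6.3]
width: 0.147
finger_force: 54.0
```

```bash
python3 -m handwheel '[{"jaw":1.5,"tx":0,"ty":0,"tz":0,"spin":0},{"jaw":2,"tx":0,"ty":0,"tz":0,"spin":0},{"jaw":3,"tx":0,"ty":0,"tz":0,"spin":0},{"jaw":4,"tx":0,"ty":0,"tz":0,"spin":0},{"jaw":4,"tx":0,"ty":0,"tz":0,"spin":0},{"jaw":4,"tx":0,"ty":0,"tz":3,"spin":0},{"jaw":4,"tx":0,"ty":0,"tz":7,"spin":0},{"jaw":4,"tx":0,"ty":0,"tz":12,"spin":0}]'
python3 -m handwheel '[{"jaw":4,"tx":-1,"ty":4,"tz":2,"spin":0},{"jaw":3,"tx":-2,"ty":8,"tz":4,"spin":0},{"jaw":2,"tx":-2.5,"ty":12,"tz":5,"spin":0},{"jaw":1,"tx":-3,"ty":16,"tz":5,"spin":0},{"jaw":0,"tx":-4,"ty":20,"tz":5,"spin":0},{"jaw":0,"tx":-5,"ty":24,"tz":5,"spin":0},{"jaw":0,"tx":-5,"ty":28,"tz":5,"spin":0},{"jaw":0,"tx":-5,"ty":32,"tz":5,"spin":0}]'
python3 - <<'E'
from h import *
t=optics.read_camera("top")[...,::-1];cv2.imwrite("pics/raw_t10.png",t);print(bot.read_state()["ee_pos"])
g=cv2.cvtColor(t,cv2.COLOR_BGR2GRAY)
def prof(o,yaw,y,z,xs):
    c,s=np.cos(yaw),np.sin(yaw); r=[]
    for x in xs:
        u,v=proj("top",(o[0]+c*x-s*y,o[1]+s*x+c*y,z)); r.append(int(cv2.getRectSubPix(g,(1,1),(float(u),float(v)))[0,0]))
    return r
xs=np.arange(-80,76,4)/1000; print((xs*1000).astype(int).tolist())
for y in(-.02,.02): print(prof((.5413,-.221),np.radians(99.5),y,.04,xs))
print("across bar z.092",[prof((.5413,-.221),np.radians(99.5),y/1000,.092,[0])[0] for y in range(-60,61,4)])
print("across x=.03 z.05",[prof((.5413,-.221),np.radians(99.5),y/1000,.05,[.03])[0] for y in range(-60,61,4)])
G=g[162:232:2,310:400:2]//10
print("\n".join("".join("%x"%min(v,15) for v in r) for r in G))
E
```

```text
t: 21.65
ee_pos: [0.5404, -0.2203, 0.1988]
eef_rot: [-0.002, -0.074, 0.997, 0.001]
ft_force: [-0.2, -0.6, -0.4]
width: 0.467
finger_force: 0.0
t: 22.45
ee_pos: [0.4916, 0.1006, 0.2497]
eef_rot: [0.0, -0.074, 0.997, -0.0]
ft_force: [1.0, -0.1, -0.2]
width: -0.001
finger_force: 0.0
[0.4911     0.10915437 0.25003924]
[-80, -76, -72, -68, -64, -60, -56, -52, -48, -44, -40, -36, -32, -28, -24, -20, -16, -12, -8, -4, 0, 4, 8, 12, 16, 20, 24, 28, 32, 36, 40, 44, 48, 52, 56, 60, 64, 68, 72]
[60, 33, 32, 32, 32, 35, 78, 75, 60, 59, 75, 100, 104, 103, 104, 104, 111, 114, 91, 47, 55, 77, 103, 104, 104, 104, 104, 104, 104, 104, 105, 104, 103, 104, 94, 46, 32, 30, 31]
[53, 32, 33, 32, 33, 33, 72, 79, 59, 59, 73, 99, 104, 103, 103, 101, 110, 114, 96, 51, 54, 74, 101, 104, 105, 104, 104, 104, 104, 104, 104, 104, 104, 104, 100, 51, 33, 33, 32]
across bar z.092 [47, 32, 32, 49, 115, 120, 112, 112, 112, 112, 112, 112, 112, 112, 112, 111, 113, 112, 112, 112, 111, 112, 112, 111, 111, 111, 106, 41, 21, 29, 32]
across x=.03 z.05 [33, 33, 33, 33, 59, 85, 52, 70, 102, 104, 104, 104, 104, 104, 104, 104, 104,
[... 974 characters left out ...]
3336999999
33333326aaaaaaaaaaa7549ba9aaa7568533334999999
32333334aaaaaaaaaaa8548bbaaaa8657733333899999
333333339aaaaaaaaaa9657bb9aaa9656833333799999
333333338aaaaaaaaaaa655abaaaaa656833322699999
333333337aaaaaaaaaaa854aba9aaa766852333499999
323333335aaaaaaaaaaa8548bbaaaa866873333389999
333333334aaaaaaaaaaaa647bbbaaa999863333379999
3332333339aaaaaaaaaaa859bbb876543333333349999
3332333338aaaaaaaa988546643222222233333339999
333333333687787654334443222222333333233337999
433333333443332211223221232333333333333336999
533333333211111111221111223323233333333334999
733333333322223333333222223333323333333333899
833333323323323333333333333333333333333334799
933333333333332333333333333333333333346789999
```

The loader stands upright, with its mouth edge 57 mm ahead of the mat's middle, so it is centred. Next is the bar: go round behind it with shut fingers and push it over.

```bash
python3 -m handwheel '[{"jaw":0,"tx":-0.7,"ty":4,"tz":0,"spin":1},{"jaw":0,"tx":-1.4,"ty":8,"tz":0,"spin":2},{"jaw":0,"tx":-2.1,"ty":12,"tz":0,"spin":3},{"jaw":0,"tx":-2.8,"ty":16,"tz":0,"spin":4},{"jaw":0,"tx":-3.4,"ty":20,"tz":0,"spin":4},{"jaw":0,"tx":-4.1,"ty":24.6,"tz":0,"spin":4},{"jaw":0,"tx":-4.1,"ty":24.6,"tz":0,"spin":4},{"jaw":0,"tx":-4.1,"ty":24.6,"tz":0,"spin":4}]' 40
python3 - <<'E'
from h import *
s=bot.read_state();print(s["ee_pos"])
t=optics.read_camera("scene")[...,::-1];cv2.imwrite("pics/raw_s11.png",t)
E
```

```text
t: 23.3
ee_pos: [0.4503, 0.3464, 0.249]
eef_rot: [-0.0, -0.11, 0.994, 0.0]
ft_force: [0.3, -0.8, -0.8]
width: -0.002
finger_force: 0.0
[0.45025298 0.3463533  0.24904684]
```

```bash
python3 -m handwheel '[{"jaw":0,"tx":-0.2,"ty":1.2,"tz":0,"spin":0},{"jaw":0,"tx":-0.2,"ty":1.2,"tz":0,"spin":0},{"jaw":0,"tx":-0.2,"ty":1.2,"tz":-2,"spin":0},{"jaw":0,"tx":-0.2,"ty":1.2,"tz":-5,"spin":0},{"jaw":0,"tx":-0.2,"ty":1.2,"tz":-8,"spin":0},{"jaw":0,"tx":-0.2,"ty":1.2,"tz":-10.5,"spin":0},{"jaw":0,"tx":-0.2,"ty":1.2,"tz":-10.5,"spin":0},{"jaw":0,"tx":-0.2,"ty":1.2,"tz":-10.5,"spin":0}]'
```

```text
t: 24.15
ee_pos: [0.4492, 0.3569, 0.1446]
eef_rot: [-0.0, -0.108, 0.994, -0.0]
ft_force: [-0.7, -0.2, 0.7]
width: -0.003
finger_force: 0.0
```

```bash
python3 -m handwheel '[{"jaw":0,"tx":0.2,"ty":-1,"tz":0,"spin":0},{"jaw":0,"tx":0.4,"ty":-2,"tz":0.2,"spin":0},{"jaw":0,"tx":0.6,"ty":-3,"tz":0.4,"spin":0},{"jaw":0,"tx":0.9,"ty":-4,"tz":0.7,"spin":0},{"jaw":0,"tx":1.1,"ty":-5,"tz":1,"spin":0},{"jaw":0,"tx":1.3,"ty":-6,"tz":1,"spin":0},{"jaw":0,"tx":1.45,"ty":-6.5,"tz":1,"spin":0},{"jaw":0,"tx":1.45,"ty":-6.5,"tz":1,"spin":0}]'
python3 -m handwheel '[{"jaw":0,"tx":0.2,"ty":-1,"tz":0,"spin":0},{"jaw":0,"tx":0.4,"ty":-2,"tz":0,"spin":0},{"jaw":0,"tx":0.6,"ty":-3,"tz":0,"spin":0},{"jaw":0,"tx":0.9,"ty":-4,"tz":-0.1,"spin":0},{"jaw":0,"tx":1.1,"ty":-5,"tz":-0.5,"spin":0},{"jaw":0,"tx":1.3,"ty":-6,"tz":-0.9,"spin":0},{"jaw":0,"tx":1.4,"ty":-6.4,"tz":-1,"spin":0},{"jaw":0,"tx":1.4,"ty":-6.4,"tz":-1,"spin":0}]'
```

```text
t: 24.95
ee_pos: [0.4639, 0.2907, 0.1541]
eef_rot: [-0.0, -0.108, 0.994, -0.0]
ft_force: [-0.3, 0.5, 0.6]
width: -0.0
finger_force: 0.0
t: 25.75
ee_pos: [0.4775, 0.227, 0.1439]
eef_rot: [-0.0, -0.108, 0.994, -0.0]
ft_force: [-0.2, 0.2, 0.7]
width: -0.002
finger_force: 0.0
```

Run:
```python
from h import *
a=cv2.imread("pics/raw_s11.png");b=optics.read_camera("scene")[...,::-1].copy();cv2.imwrite("pics/raw_s12.png",b)
o=np.array([.4854,.1943]);X=np.array([-.2164,.9763]);Y=np.array([-.9763,-.2164])
W=lambda s,y,z:np.r_[o+X*s/1000+Y*y/1000,z/1000]
print("rod start px",a[96:102,268:277].mean(axis=(0,1)),b[96:102,268:277].mean(axis=(0,1)))
for phi in np.arange(0.1,1.9,.1):
    r=[]
    for y in(-25,25):
        u,v=proj("scene",W(79-130*np.cos(phi+.24),y,45+130*np.sin(phi+.24))).round().astype(int); r.append((u,v,b[v-1:v+2,u-1:u+2].mean(axis=(0,1)).astype(int).tolist()))
    print(round(phi,1),r)
```

```text
rod start px [69.87037037 73.44444444 63.37037037] [75.35185185 93.09259259 51.38888889]
0.1 [(np.int64(263), np.int64(152), [185, 187, 189]), (np.int64(246), np.int64(149), [141, 137, 138])]
0.2 [(np.int64(264), np.int64(147), [175, 174, 176]), (np.int64(247), np.int64(144), [127, 123, 124])]
0.3 [(np.int64(265), np.int64(143), [91, 86, 87]), (np.int64(247), np.int64(140), [228, 230, 223])]
0.4 [(np.int64(266), np.int64(138), [103, 104, 103]), (np.int64(248), np.int64(135), [123, 159, 79])]
0.5 [(np.int64(267), np.int64(133), [118, 136, 96]), (np.int64(249), np.int64(130), [123, 159, 80])]
0.6 [(np.int64(268), np.int64(129), [125, 161, 81]), (np.int64(250), np.int64(126), [122, 157, 79])]
0.7 [(np.int64(269), np.int64(124), [121, 157, 78]), (np.int64(251), np.int64(121), [116, 150, 75])]
0.8 [(np.int64(270), np.int64(120), [39, 42, 31]), (np.int64(253), np.int64(117), [24, 25, 19])]
0.9 [(np.int64(271), np.int64(116), [120, 155, 78]), (np.int64(254), np.int64(113), [119, 154, 77])]
1.0 [(np.int64(273), np.int64(113), [120, 156, 79]), (np.int64(255), np.int64(110), [117, 151, 76])]
1.1 [(np.int64(274), np.int64(110), [120, 154, 78]), (np.int64(257), np.int64(107), [29, 28, 24])]
1.2 [(np.int64(275), np.int64(107), [118, 153, 76]), (np.int64(258), np.int64(104), [25, 24, 22])]
1.3 [(np.int64(276), np.int64(105), [118, 152, 76]), (np.int64(259), np.int64(102), [33, 32, 29])]
1.4 [(np.int64(278), np.int64(103), [120, 154, 78]), (np.int64(261), np.int64(100), [27, 24, 24])]
1.5 [(np.int64(279), np.int64(101), [118, 153, 77]), (np.int64(262), np.int64(99), [29, 26, 25])]
1.6 [(np.int64(280), np.int64(100), [119, 154, 77]), (np.int64(263), np.int64(98), [29, 26, 25])]
1.7 [(np.int64(281), np.int64(100), [119, 155, 77]), (np.int64(265), np.int64(97), [26, 23, 22])]
1.8 [(np.int64(282), np.int64(100), [120, 155, 78]), (np.int64(266), np.int64(97), [27, 23, 22])]
```

```bash
python3 -m handwheel '[{"jaw":0,"tx":0.3,"ty":-1.3,"tz":-0.8,"spin":0},{"jaw":0,"tx":0.4,"ty":-2,"tz":-1.4,"spin":0},{"jaw":0,"tx":0.6,"ty":-2.9,"tz":-2.3,"spin":0},{"jaw":0,"tx":0.8,"ty":-3.7,"tz":-3.2,"spin":0},{"jaw":0,"tx":0.9,"ty":-4.1,"tz":-4.2,"spin":0},{"jaw":0,"tx":1,"ty":-4.4,"tz":-5.2,"spin":0},{"jaw":0,"tx":1,"ty":-4.4,"tz":-5.9,"spin":0},{"jaw":0,"tx":1,"ty":-4.4,"tz":-6.3,"spin":0}]'
python3 -m handwheel '[{"jaw":0,"tx":0,"ty":0,"tz":-0.1,"spin":0},{"jaw":0,"tx":0,"ty":0,"tz":-0.2,"spin":0},{"jaw":0,"tx":0,"ty":0,"tz":-0.3,"spin":0},{"jaw":0,"tx":0,"ty":0,"tz":-0.4,"spin":0},{"jaw":0,"tx":0,"ty":0,"tz":-0.4,"spin":0},{"jaw":0,"tx":0,"ty":0,"tz":-0.4,"spin":0},{"jaw":0,"tx":0,"ty":0,"tz":-0.4,"spin":0},{"jaw":0,"tx":0,"ty":0,"tz":-0.4,"spin":0}]'
```

```text
t: 26.6
ee_pos: [0.4869, 0.1843, 0.0803]
eef_rot: [-0.001, -0.109, 0.994, -0.0]
ft_force: [-0.2, 0.4, 0.8]
width: -0.001
finger_force: 0.1
t: 27.4
ee_pos: [0.4875, 0.1843, 0.0774]
eef_rot: [0.0, -0.109, 0.994, 0.0]
ft_force: [-0.1, 0.4, 0.4]
width: -0.003
finger_force: 0.1
```

```bash
python3 -m handwheel '[{"jaw":0,"tx":0,"ty":0,"tz":-0.1,"spin":0},{"jaw":0,"tx":0,"ty":0,"tz":-0.2,"spin":0},{"jaw":0,"tx":0,"ty":0,"tz":-0.3,"spin":0},{"jaw":0,"tx":0,"ty":0,"tz":-0.35,"spin":0},{"jaw":0,"tx":0,"ty":0,"tz":-0.35,"spin":0},{"jaw":0,"tx":0,"ty":0,"tz":-0.35,"spin":0},{"jaw":0,"tx":0,"ty":0,"tz":-0.35,"spin":0},{"jaw":0,"tx":0,"ty":0,"tz":-0.35,"spin":0}]'
```

```text
t: 28.2
ee_pos: [0.4875, 0.1842, 0.0738]
eef_rot: [-0.0, -0.109, 0.994, -0.0]
ft_force: [0.2, -0.7, 0.5]
width: -0.002
finger_force: 0.0
```

```bash
python3 -m handwheel '[{"jaw":0,"tx":0,"ty":0,"tz":-0.1,"spin":0},{"jaw":0,"tx":0,"ty":0,"tz":-0.2,"spin":0},{"jaw":0,"tx":0,"ty":0,"tz":-0.3,"spin":0},{"jaw":0,"tx":0,"ty":0,"tz":-0.3,"spin":0},{"jaw":0,"tx":0,"ty":0,"tz":-0.3,"spin":0},{"jaw":0,"tx":0,"ty":0,"tz":-0.3,"spin":0},{"jaw":0,"tx":0,"ty":0,"tz":-0.3,"spin":0},{"jaw":0,"tx":0,"ty":0,"tz":-0.3,"spin":0}]'
python3 - <<'E'
from h import *
b=optics.read_camera("scene")[...,::-1].copy();cv2.imwrite("pics/raw_s13.png",b)
o=np.array([.4854,.1943]);X=np.array([-.2164,.9763]);Y=np.array([-.9763,-.2164])
W=lambda s,y,z:np.r_[o+X*s/1000+Y*y/1000,z/1000]
for phi in np.arange(-.1,1,.05):
    r=[]
    for y in(-25,25,-18,18):
        u,v=proj("scene",W(79-130*np.cos(phi+.24),y,45+130*np.sin(phi+.24))).round().astype(int); r.append(int(b[v-1:v+2,u-1:u+2].mean()))
    print(round(phi,2),r)
E
```

```text
t: 29.0
ee_pos: [0.4877, 0.1842, 0.0716]
eef_rot: [0.0, -0.109, 0.994, -0.0]
ft_force: [-2.8, -2.0, 7.4]
width: 0.003
finger_force: 3.8
-0.1 [246, 135, 247, 135]
-0.05 [225, 135, 162, 130]
0.0 [112, 30, 48, 53]
0.05 [89, 44, 46, 24]
0.1 [195, 126, 132, 165]
0.15 [217, 147, 112, 189]
0.2 [155, 183, 124, 155]
0.25 [201, 239, 144, 191]
0.3 [220, 234, 123, 202]
0.35 [128, 152, 105, 151]
0.4 [119, 87, 98, 28]
0.45 [121, 36, 76, 46]
0.5 [122, 39, 63, 65]
0.55 [113, 83, 59, 66]
0.6 [122, 98, 35, 62]
0.65 [112, 62, 52, 57]
0.7 [121, 37, 38, 62]
0.75 [120, 30, 56, 54]
0.8 [119, 28, 75, 32]
0.85 [119, 28, 61, 28]
0.9 [118, 26, 79, 27]
0.95 [118, 27, 93, 29]
```

```bash
python3 -m handwheel '[{"jaw":0,"tx":0,"ty":0,"tz":-0.1,"spin":0},{"jaw":0,"tx":0,"ty":0,"tz":-0.1,"spin":0},{"jaw":0,"tx":0,"ty":0,"tz":-0.1,"spin":0},{"jaw":0,"tx":0,"ty":0,"tz":-0.1,"spin":0},{"jaw":0,"tx":0,"ty":0,"tz":1,"spin":0},{"jaw":0,"tx":0,"ty":0,"tz":4,"spin":0},{"jaw":0,"tx":0,"ty":0,"tz":8,"spin":0},{"jaw":0,"tx":0,"ty":0,"tz":12,"spin":0}]'
python3 -m handwheel '[{"jaw":0,"tx":-4,"ty":3,"tz":0,"spin":0},{"jaw":0,"tx":-8,"ty":6,"tz":2,"spin":0},{"jaw":0,"tx":-12,"ty":9,"tz":3,"spin":0},{"jaw":0,"tx":-15,"ty":13,"tz":3,"spin":0},{"jaw":0,"tx":-18,"ty":17,"tz":3,"spin":0},{"jaw":0,"tx":-20,"ty":21,"tz":3,"spin":0},{"jaw":0,"tx":-20,"ty":25,"tz":3,"spin":0},{"jaw":0,"tx":-20,"ty":28,"tz":3,"spin":0}]'
python3 - <<'E'
from h import *
b=optics.read_camera("scene")[...,::-1].copy();cv2.imwrite("pics/raw_s14.png",b);t=optics.read_camera("top")[...,::-1].copy();cv2.imwrite("pics/raw_t14.png",t)
print(bot.read_state()["ee_pos"])
o=np.array([.4854,.1943]);X=np.array([-.2164,.9763]);Y=np.array([-.9763,-.2164])
W=lambda s,y,z:np.r_[o+X*s/1000+Y*y/1000,z/1000]
for phi in np.arange(-.1,.25,.025):
    r=[]
    for y in(-24,-12,0,12,24):
        u,v=proj("scene",W(79-130*np.cos(phi+.24),y,45+130*np.sin(phi+.24))).round().astype(int); r.append(int(b[v,u].mean()))
    print(round(phi,3),r)
# groove brightness in top: t8 (seen good) vs now, off the bar's strip
a=cv2.imread("pics/raw_t8.png")
for y in(-28,28):
    P=[proj("top",W(s,y,75-.245*(s+70)-8)) for s in range(-60,85,5)]
    f=lambda im:[int(cv2.getRectSubPix(cv2.cvtColor(im,cv2.COLOR_BGR2HSV)[...,1],(1,1),tuple(map(float,p)))[0,0]) for p in P]
    print(y,"t8",f(a));print(y,"now",f(t))
k=(cv2.cvtColor(t,cv2.COLOR_BGR2GRAY)<60)[170:270,100:240].astype(np.uint8)
print([(tuple(np.add(cv2.boundingRect(c),(100,170,0,0)).tolist()),cv2.contourArea(c)) for c in cv2.findContours(k,0,2)[0] if cv2.contourArea(c)>8])
g=cv2.cvtColor(t,cv2.COLOR_BGR2GRAY)[187:267:2,122:224:2]//16
print("\n".join("".join("%x"%v for v in r) for r in g))
E
```

```text
t: 29.85
ee_pos: [0.4868, 0.1842, 0.1919]
eef_rot: [-0.001, -0.109, 0.994, 0.0]
ft_force: [1.0, -0.7, 0.7]
width: 0.001
finger_force: 0.0
t: 30.65
ee_pos: [0.2859, 0.4671, 0.2214]
eef_rot: [0.0, -0.11, 0.994, 0.001]
ft_force: [0.4, -0.7, 0.8]
width: 0.003
finger_force: 0.0
[0.28571769 0.46866866 0.22120724]
-0.1 [246, 245, 246, 247, 246]
-0.075 [245, 245, 244, 246, 246]
-0.05 [244, 238, 134, 132, 244]
-0.025 [131, 131, 125, 106, 136]
-0.0 [88, 65, 15, 18, 19]
0.025 [25, 21, 19, 20, 26]
0.05 [38, 29, 27, 30, 32]
0.075 [117, 112, 61, 95, 68]
0.1 [235, 216, 212, 247, 146]
0.125 [179, 225, 216, 179, 171]
0.15 [233, 227, 247, 212, 191]
0.175 [247, 227, 238, 192, 141]
0.2 [113, 226, 178, 190, 156]
0.225 [193, 237, 236, 226, 242]
-28 t8 [4, 4, 4, 5, 4, 16, 15, 16, 16, 3, 3, 15, 17, 16, 15, 4, 4, 13, 16, 16, 15, 4, 4, 11, 16, 16, 16, 7, 3]
-28 now [2, 2, 3, 7, 7, 16, 14, 11, 15, 3, 4, 14, 12, 11, 14, 4, 3, 14, 14, 11, 15, 3, 5, 10, 14, 11, 15, 4, 4]
28 t8 [4, 4, 4, 4, 2, 15, 16, 15, 14, 4, 2, 14, 16, 16, 14, 3, 3, 13, 16, 15, 16, 4, 5, 13, 15, 15, 16, 4, 2]
28 now [3, 2, 4, 4, 1, 16, 15, 12,
[... 1513 characters left out ...]
7978aeeeeeeeeeeeeeb65346
66667656dedbd99decbd7bdb8bc66ceedeeeeeeeeedb9754235
6669d966cedbcb8decad8778bddaceecbbcccdeca8643211135
6668db66bedbcc7cb98da69deeeeeeec8eedb86532111111134
6667dc669edbbd6778adccdeeeeeeeec7ba7532111111111234
6666cd668b968d87bdeeeeeeeeeeca864321111111123334556
6666bd7666aabdcdeeeeeeeedb9754221111111245656666666
6666ad8679dddeeeeeeedca7543211111112346666666666666
66668bacddeeeeeedcb86432111111123356666666666666666
666668dededdddb975421111111245666666666666666666666
666667deddba854321111122456666666666666666666666666
666666ba8653211112124556666666666666666666666666666
666666332211122345566666666666666666666666666666666
666666322223456666666666666666666666666666666666666
```

Every groove still shows a cell and the bar reads within about 0.03 rad of closed. One confirming press straight on the cross-grip will make sure it is on its stop.

```bash
python3 -m handwheel '[{"jaw":0,"tx":2,"ty":-4,"tz":0,"spin":0},{"jaw":0,"tx":5,"ty":-8,"tz":0,"spin":0},{"jaw":0,"tx":8,"ty":-12,"tz":0,"spin":0},{"jaw":0,"tx":10.5,"ty":-16,"tz":0,"spin":0},{"jaw":0,"tx":13,"ty":-20,"tz":0,"spin":0},{"jaw":0,"tx":16,"ty":-24,"tz":0,"spin":0},{"jaw":0,"tx":18.5,"ty":-28,"tz":0,"spin":0},{"jaw":0,"tx":21,"ty":-32,"tz":0,"spin":0}]'; python3 -m handwheel '[{"jaw":0,"tx":0,"ty":0,"tz":0,"spin":0},{"jaw":0,"tx":0,"ty":0,"tz":0,"spin":0},{"jaw":0,"tx":0,"ty":0,"tz":-3,"spin":0},{"jaw":0,"tx":0,"ty":0,"tz":-6,"spin":0},{"jaw":0,"tx":0,"ty":0,"tz":-9,"spin":0},{"jaw":0,"tx":0,"ty":0,"tz":-11,"spin":0},{"jaw":0,"tx":0,"ty":0,"tz":-11,"spin":0},{"jaw":0,"tx":0,"ty":0,"tz":-11,"spin":0}]'
```

```text
t: 31.55
ee_pos: [0.4979, 0.1415, 0.2211]
eef_rot: [0.0, -0.108, 0.994, -0.0]
ft_force: [0.0, -0.0, -0.4]
width: 0.001
finger_force: 0.0
t: 32.35
ee_pos: [0.4967, 0.1456, 0.1112]
eef_rot: [-0.0, -0.11, 0.994, 0.0]
ft_force: [-0.2, -0.4, -0.2]
width: 0.001
finger_force: 0.0
```

```bash
python3 -m handwheel '[{"jaw":0,"tx":0,"ty":0.2,"tz":-1,"spin":0},{"jaw":0,"tx":0,"ty":0.2,"tz":-2,"spin":0},{"jaw":0,"tx":0,"ty":0.2,"tz":-2.3,"spin":0},{"jaw":0,"tx":0,"ty":0.2,"tz":-2.4,"spin":0},{"jaw":0,"tx":0,"ty":0.2,"tz":-2.5,"spin":0},{"jaw":0,"tx":0,"ty":0.2,"tz":-2.5,"spin":0},{"jaw":0,"tx":0,"ty":0.2,"tz":-2.5,"spin":0},{"jaw":0,"tx":0,"ty":0.2,"tz":-2.5,"spin":0}]'; python3 -m handwheel '[{"jaw":0,"tx":0,"ty":0,"tz":-0.05,"spin":0},{"jaw":0,"tx":0,"ty":0,"tz":-0.1,"spin":0},{"jaw":0,"tx":0,"ty":0,"tz":-0.15,"spin":0},{"jaw":0,"tx":0,"ty":0,"tz":-0.2,"spin":0},{"jaw":0,"tx":0,"ty":0,"tz":-0.2,"spin":0},{"jaw":0,"tx":0,"ty":0,"tz":-0.2,"spin":0},{"jaw":0,"tx":0,"ty":0,"tz":-0.2,"spin":0},{"jaw":0,"tx":0,"ty":0,"tz":-0.2,"spin":0}]'
```

```text
t: 33.15
ee_pos: [0.4977, 0.1463, 0.086]
eef_rot: [0.0, -0.109, 0.994, 0.0]
ft_force: [-0.4, 0.6, -0.3]
width: -0.004
finger_force: 0.0
t: 33.95
ee_pos: [0.4977, 0.1463, 0.0846]
eef_rot: [0.0, -0.109, 0.994, -0.0]
ft_force: [-2.0, -0.9, 7.7]
width: -0.002
finger_force: 3.8
```

```bash
python3 -m handwheel '[{"jaw":0,"tx":0,"ty":0,"tz":-0.05,"spin":0},{"jaw":0,"tx":0,"ty":0,"tz":0.5,"spin":0},{"jaw":0,"tx":0,"ty":0,"tz":2,"spin":0},{"jaw":0,"tx":0,"ty":0,"tz":5,"spin":0},{"jaw":0,"tx":0,"ty":0,"tz":9,"spin":0},{"jaw":0,"tx":0,"ty":0,"tz":13,"spin":0},{"jaw":0,"tx":0,"ty":0,"tz":15,"spin":0},{"jaw":0,"tx":0,"ty":0,"tz":15,"spin":0}]'
python3 -c "
from h import *
b=optics.read_camera('scene')[...,::-1]
o=np.array([.4854,.1943]);X=np.array([-.2164,.9763]);Y=np.array([-.9763,-.2164])
for phi in(-.025,0,.025,.05,.075): print(phi,[int(b[tuple(proj('scene',np.r_[o+X*(.079-.13*np.cos(phi+.24))+Y*y,.045+.13*np.sin(phi+.24)]).round().astype(int)[::-1])].mean()) for y in(-.024,0,.024)])
print(workorder.hand_in())"
```

```text
t: 34.75
ee_pos: [0.4997, 0.1471, 0.2375]
eef_rot: [0.003, -0.109, 0.994, 0.0]
ft_force: [0.5, 0.3, -0.1]
width: 0.001
finger_force: 0.0
-0.025 [131, 125, 129]
0 [86, 13, 15]
0.025 [25, 21, 17]
0.05 [40, 29, 21]
0.075 [119, 60, 59]
the job is handed in; nothing more can be done
None
```

The job is handed in at about 35 s: one cell lies in each of the four grooves, the empty loader is upright and within about 3 mm of the middle of its mat (set down 14 mm off, then regripped and moved), and the retaining bar, swung down last, is firm on its stop.

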